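# Turn the rest plate and load the tall box

### The arm

A 6-joint arm with a two-finger parallel gripper is mounted at the origin on a cart in front of the work surface, level with it; the furniture and walls round the work are solid. World frame = base frame: x ahead of the robot, y to its left, z up, the work surface at z = 0. Lengths are in m, angles in rad, forces in N, time in s.
With the tool pointing down it reaches from about 0.325 to 0.85 m from the base axis. Payload 4.4 kg.
Tool frame: the origin (TCP) lies on the centre line of the jaws, within the pads' length; the fingertips stand 11 mm ahead of it and the grasp point (between the pads) lies 8 mm behind it; z points along the fingers, x is the direction in which the jaws open and shut, and the axes are right-handed (so a half turn about z gives the same grasp; the last joint's range is limited). The gripper opens to 94 mm and grips with 3 to 60 N. Pads are 16 mm wide; open, the fingers measure 119 mm over their backs; the gripper's body (75 mm by 177 mm) begins 78 mm behind the grasp point.
Start: joints at [-1.274, 0.207, 1.542, -0, 1.393, -0.15], TCP at [0.248, -0.519, 0.216] pointing down, gripper open.
Joint ranges: [-2.73, 2.73], [-0.86, 2.22], [0.23, 2.46], [-1.11, 4.25], [0.08, 2.63], [-2.82, 2.82]. Speed limits (rad/s): [2.79, 2.79, 3.14, 3.14, 3.14, 3.14].

### API

Orientations are given as a 3x3 rotation matrix whose columns are the frame's x, y, z axes.
In Python, from cell import bot, cams gives the robot as it stands.
- The arm moves only by the tool play_rows, never from a script. Its argument "motion" is a list of rows, each an object of numbers: "tx", "ty", "tz": the shift along the world's x, y, z in units of 25 mm (1.0 is 25 mm); "twist": the turn about the world's z in units of 6 degrees (1.0 is 6 degrees). In form: [{"tx": .., "ty": .., "tz": .., "twist": ..}, ...]. A call has 1 to 20 rows; each row shifts and turns the commanded pose from where the row before left it; what a row does not reach is not made up. A row lasts 1/10 s, in which the tool goes at most 50 mm and 8.59 degrees, less where a joint would pass 70% of its speed; a pose out of reach is approached as far as the arm can. A call is refused whole if a number of a shift passes 1 or a number of a turn 1, either way. A call with a gripper value outside its range is refused whole. "gripper" is the closure, from -1 (fully open) to 1 (shut), set as the call begins (left out, the last holds). The fingers move at their own pace and stop on an object; "force" is the grip in N (left out, the last holds). Time passes only in rows, so rows that do not move let the fingers close. It gives the time, the measured TCP pose, the force and the opening at its end, in the units of the state.
- bot.state(): the state, without advancing time (a new reading comes with each control period).
- cams.read_camera(name): name is "side" or "top" or "wrist"; returns the picture (420x560x3 uint8, blue, green, red); there is no depth.
- cams.camera_info(name): a dict with "vfov" (degrees; the focal length in pixels is half the picture's height over the tangent of half this angle, whatever the lens; pixels are square), "cx", "cy" (the principal point, pixels), "origin" and "rotation" of the camera in the world. Camera axes: x right, y down, z forward; pixel columns grow to the right and rows downward; lengths in m; the calibration is good to about 2 mm. A picture is of the moment at which its call begins: read the wrist's pose just before it. camera_info takes no time and is no camera call; for the wrist camera it gives the pose at the moment of the call.
- bot.close_job(): hands the job in, once; it reports no verdict.
The state is a dict: "clock": time; "q": joint angles; "qvel": joint speeds; "tau": joint torques, N m; "eef_pos": TCP position; "tool_rot": TCP orientation; "contact_force": force on the tool from outside, world axes, zero at the start; "torque": the same for the moment, N m; "width": opening from 0.0 (shut) to 1.0 (fully open).
Only numpy, scipy, OpenCV 4.12 (cv2) and the standard library are available. Lean on these libraries where they do the work, as an engineer would, in place of code of your own. Each camera call takes 0.05 s, during which the arm holds its last target.

### The job

Take the metal rest plate off its leaning stand, turn it round so that the two lugs now hidden at its back face out, and seat it fully home on both pins again with the same edge up. Then pull the tall box out of the packed crate and leave it standing on the two lugs, centred, with a broad side flat against the plate and its long way running up the plate. Leave the low cartons in the crate and do not disturb the upright wooden block, the piston or the brake pad.

Things in the scene. Friction and masses are not known exactly. Their poses are not given: they have to be found in the camera images.
- rest_bed: flat face of the fixed grey stand, leaning back 35 degrees from vertical. Origin on its middle line, 108 mm above the worktop. z runs up the slope, -x points out of the face, y is level. T shape: column 30 mm wide, z -92 to +18; head 80 wide, z -22 to +18, 14 thick. Two pins stand 9 mm out along -x, outer half coned: 14 mm thick at z -45, 9 mm at z +8. Base 150 x 110 x 12 mm, on the worktop
- bed_seat (a point): point 5 mm out of the stand's face (-x of rest_bed) from the rest_bed origin: where the plate's middle is when it is seated. Axes as rest_bed
- plate_mid (a point): middle of the loose aluminium plate, about 0.4 kg, 10 mm thick (x), 100 wide (y), 130 high (z). Through holes on its middle line: 17 mm at z -45, 12 mm at z +8: fits the pins either face out, not upside down. Two lugs on its +x face, x 5 to 37, y 20 to 44 either side, tops at z -38, 12 thick. Starts seated, lugs at the back, axes as rest_bed; its top 47 mm is clear and can be pinched
- lugs_top (a point): point on the plate midway between the two lugs, half-way out along them (21 mm from the plate's middle along its x), level with their upper faces; axes as plate_mid
- crate: fixed plywood crate, 139 x 132 x 34 mm, walls and floor 5 mm; origin at the centre of its underside. Packed full: six items, 3 along its x by 2 along its y (spacing 42.8 and 60.8 mm), neighbours practically touching on every side, parallel to it; which place holds the tall box varies
- box_mid (a point): centre of the tall box, 42 mm (x) by 60 mm (y) by 90 mm (z), about 0.1 kg; upright in the crate, it stands 54 mm above its neighbours. Broad sides are the 60 x 90 mm ones (facing +x and -x)
- carton_1: low closed carton 42 x 60 x 36 mm (x, y, z) in the crate; origin at the centre of its underside
- carton_2: low closed carton 42 x 60 x 36 mm (x, y, z) in the crate; origin at the centre of its underside
- carton_3: low closed carton 42 x 60 x 36 mm (x, y, z) in the crate; origin at the centre of its underside
- carton_4: low closed carton 42 x 60 x 36 mm (x, y, z) in the crate; origin at the centre of its underside
- carton_5: low closed carton 42 x 60 x 36 mm (x, y, z) in the crate; origin at the centre of its underside
- wood_block: bystander: wooden block 45 x 35 mm, stood on end, 120 mm tall; origin half-way up at the middle of one 45 mm wide side, its own y axis upright
- piston: bystander: engine piston, diameter 60 mm, 54 mm tall; origin at the centre of its underside
- brake_pad: bystander: flat brake pad 42 x 84 x 12 mm; origin at the centre of its underside
Not all that is in view belongs to the job. Leave any green or purple look-alike of the part that bears box_mid alone.

How it is judged:
By the outcome, as a careful person would: the job done as asked, in the order asked, and still so for the second after the job is handed in, with the robot touching nothing.
It also fails if it takes over 72 s, if anything falls off the work surface, if the arm or the gripper's body presses on something with over 40 N, if the wrist force passes 120 N, or if a joint passes its speed limit or range.

## Working session

There is one attempt and no reset: what is moved stays moved. The work goes in short steps, Python scripts to look and compute and a tool call to move; the robot and the scene stay as the last step left them, time stands still between calls to the robot, and variables do not carry over. Pictures are saved under pics/ and viewed, and the job is handed in when it is done.

Besides the shell and the picture viewer there is one more tool, called by a JSON object that holds its "method" and its "body", one argument or row to a line. play_rows: Moves the arm, as the interface text tells. Its arguments: {"type":"object","properties":{"motion":{"type":"array","items":{"type":"object","properties":{"tx":{"type":"number"},"ty":{"type":"number"},"tz":{"type":"number"},"twist":{"type":"number"}}}},"gripper":{"type":"number"},"force":{"type":"number"}},"required":["motion"]}

```bash
ls; mkdir -p pics; python3 - <<'E'
from cell import bot,cams
import cv2
print(bot.state())
for n in ["side","top","wrist"]:
    i=cams.camera_info(n);print(n,i)
    cv2.imwrite(f"pics/{n}0.png",cams.read_camera(n))
E
```

```text
pics
{'clock': 0.0, 'q': array([-1.27450744e+00,  2.07391311e-01,  1.54291619e+00, -3.20765735e-05,
        1.39350573e+00, -1.50494179e-01]), 'qvel': array([-0.00025822,  0.00079233,  0.00135567,  0.0028149 ,  0.00211642,
       -0.0001567 ]), 'tau': array([ 1.94872744e-03, -3.70870650e+01, -2.81417191e+01,  7.01216119e-02,
        3.60578997e-02, -1.48426957e-04]), 'eef_pos': array([ 0.24819395, -0.5178213 ,  0.21532499]), 'tool_rot': array([[ 4.32071001e-01, -9.01839337e-01, -6.78545785e-04],
       [-9.01836908e-01, -4.32071428e-01,  2.11459911e-03],
       [-2.20020891e-03, -3.01719321e-04, -9.99997534e-01]]), 'contact_force': array([ 0.25045926, -0.22131421, -0.89057958]), 'torque': array([ 0.05541006, -0.02670455,  0.01285956]), 'width': 0.9975346898738113}
side {'vfov': 49.14640077122024, 'cx': 278.87665571279365, 'cy': 209.57998942793043, 'origin': array([ 0.61159732, -0.95556974,  0.62554216]), 'rotation': array([[ 0.99908398,  0.01157174, -0.04119821],
       [ 0.04182044, -0.46806619,  0.88270328],
       [-0.00906907, -0.88361764, -0.46812137]])}
top {'vfov': 49.97470006126727, 'cx': 282.2617180173389, 'cy': 203.70378167653894, 'origin': array([0.35470415, 0.08346314, 1.13309625]), 'rotation': array([[ 0.01155977, -0.98275256,  0.18456373],
       [-0.99990361, -0.01278027, -0.00542462],
       [ 0.00768984, -0.18448323, -0.98280558]])}
wrist {'vfov': 63.45623682381151, 'cx': 277.27338985733667, 'cy': 210.90080463088898, 'origin': array([ 0.31951542, -0.48239238,  0.38373391]), 'rotation': array([[ 0.4327193 , -0.86643877, -0.24907402],
       [-0.90152591, -0.41656368, -0.1171569 ],
       [-0.00224591,  0.27524274, -0.96137214]])}
```

View pics/side0.png

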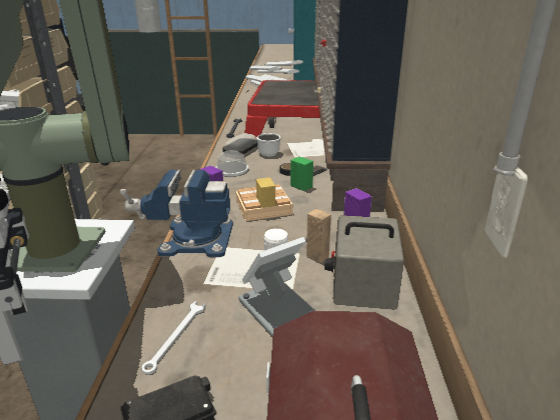

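View pics/top0.png

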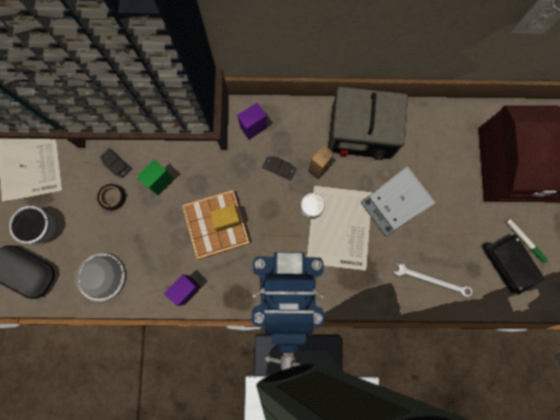

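View pics/wrist0.png

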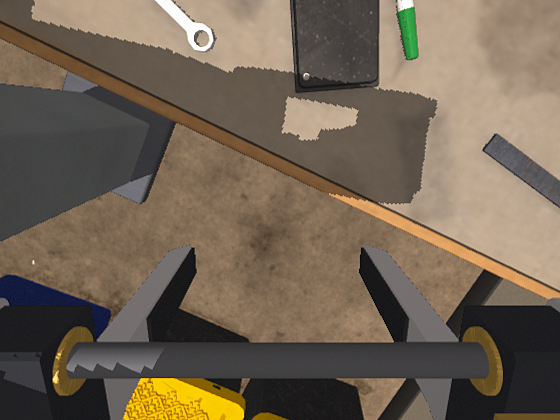

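```bash
python3 - <<'E'
import cv2
s=cv2.imread("pics/side0.png");t=cv2.imread("pics/top0.png")
cv2.imwrite("pics/s1.png",cv2.resize(s[215:345,225:355],None,fx=5,fy=4.6,interpolation=cv2.INTER_CUBIC)[:600])
cv2.imwrite("pics/s1.png",cv2.resize(s[220:340,230:350],(600,600),interpolation=cv2.INTER_CUBIC))
cv2.imwrite("pics/t1.png",cv2.resize(t[140:260,300:450],(750,600),interpolation=cv2.INTER_CUBIC))
cv2.imwrite("pics/t2.png",cv2.resize(t[180:270,165:265],(666,600),interpolation=cv2.INTER_CUBIC))
E
```

```text
(no output)
```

View pics/s1.png

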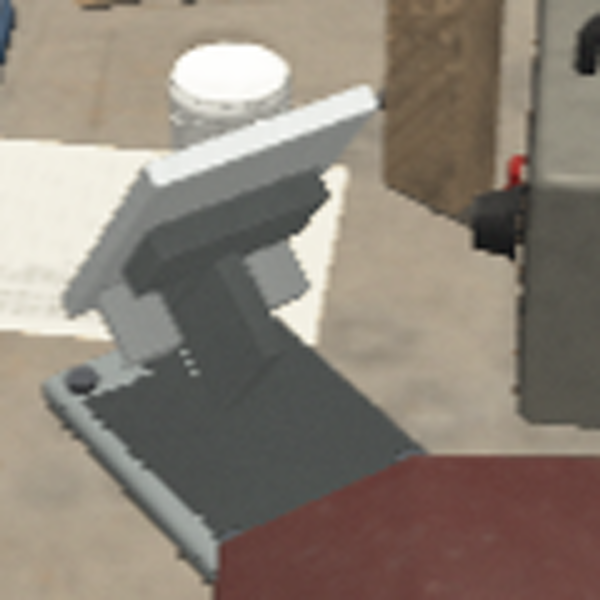

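View pics/t1.png

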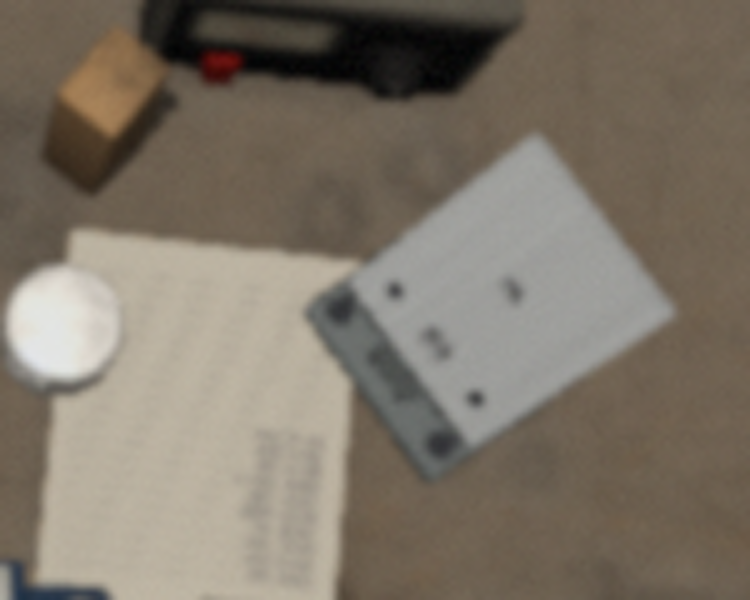

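View pics/t2.png

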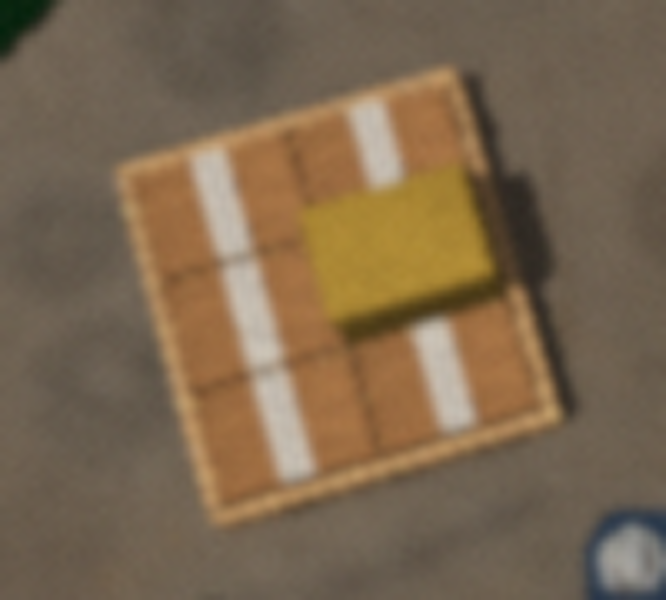

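```bash
cat > h.py <<'E'
import numpy as np
from cell import bot,cams
def ray(n,px,info=None):
    i=info or cams.camera_info(n); f=210/np.tan(np.radians(i['vfov']/2))
    d=np.array([(px[0]-i['cx'])/f,(px[1]-i['cy'])/f,1.]); d=i['rotation']@d
    return i['origin'],d/np.linalg.norm(d)
def onz(n,px,z,info=None):
    o,d=ray(n,px,info); return o+d*(z-o[2])/d[2]
def tri(a,b):
    (o1,d1),(o2,d2)=a,b
    A=np.stack([d1,-d2],1); t=np.linalg.lstsq(A,o2-o1,rcond=None)[0]
    p,q=o1+t[0]*d1,o2+t[1]*d2
    return (p+q)/2,np.linalg.norm(p-q)
def proj(n,P,info=None):
    i=info or cams.camera_info(n); f=210/np.tan(np.radians(i['vfov']/2))
    c=i['rotation'].T@(np.asarray(P)-i['origin']); return np.array([f*c[0]/c[2]+i['cx'],f*c[1]/c[2]+i['cy']])
E
python3 - <<'E'
from h import *
np.set_printoptions(precision=4,suppress=True)
T=lambda p:(300+p[0]/5,140+p[1]/5); S=lambda p:(230+p[0]/5,220+p[1]/5)
C=lambda p:(165+p[0]/6.66,180+p[1]/6.667)
for a,b in [((540,132),(380,100)),((678,312),(153,185))]:
    print(tri(ray('top',T(a)),ray('side',S(b))), onz('top',T(a),.161))
for a in [(352,290),(468,447)]: print('bot',onz('top',T(a),.0605))
print('crate rim');
for a in [(118,168),(455,68),(562,415),(215,523)]: print(onz('top',C(a),.034))
print('box top')
for a in [(300,210),(462,168),(497,280),(345,325)]: print(onz('top',C(a),.095))
print('block/piston', onz('top',T((110,80)),.12), onz('top',T((62,322)),.054))
E
```

```text
(array([ 0.627 , -0.2021,  0.1602]), np.float64(0.0020394842245536437)) [ 0.6257 -0.2019  0.161 ]
(array([ 0.545 , -0.2603,  0.1588]), np.float64(2.46397243190742e-07)) [ 0.5446 -0.2595  0.161 ]
bot [ 0.573  -0.1366  0.0605]
bot [ 0.4968 -0.1905  0.0605]
crate rim
[0.5541 0.3238 0.034 ]
[0.5938 0.1998 0.034 ]
[0.4643 0.1565 0.034 ]
[0.4235 0.2817 0.034 ]
box top
[0.529 0.246 0.095]
[0.5446 0.1898 0.095 ]
[0.5051 0.1763 0.095 ]
[0.4886 0.2287 0.095 ]
block/piston [ 0.6595 -0.0136  0.12  ] [0.5566 0.004  0.054 ]
```

{"method": "play_rows", "body": {
  "motion": [
    {"tz": 0.8},
    {"tz": 0.8,"tx": 0.4,"ty": 0.4},
    {"tx": 0.9,"ty": 0.83,"twist": 0.12},
    {"tx": 0.9,"ty": 0.83,"twist": 0.12},
    {"tx": 0.9,"ty": 0.83,"twist": 0.12},
    {"tx": 0.9,"ty": 0.83,"twist": 0.12},
    {"tx": 0.9,"ty": 0.83,"twist": 0.12},
    {"tx": 0.9,"ty": 0.83,"twist": 0.12},
    {"tx": 0.9,"ty": 0.83,"twist": 0.12},
    {"tx": 0.9,"ty": 0.83,"twist": 0.12},
    {"tx": 0.9,"ty": 0.83,"twist": 0.12},
    {"tx": 0.9,"ty": 0.83,"twist": 0.12},
    {"tx": 0.9,"ty": 0.83,"twist": 0.12},
    {"tx": 0.9,"ty": 0.83,"twist": 0.12},
    {"tx": 0.9,"ty": 0.83,"twist": 0.12},
    {"tx": 0.9,"ty": 0.8,"twist": 0.07},
    {}
  ],
  "gripper": -1
}}

```text
validation failed for argument at $.mo...
```

```bash
python3 - <<'E'
from h import *
import cv2
np.set_printoptions(precision=4,suppress=True)
s=bot.state();print(s['clock'],s['eef_pos'],s['tool_rot'],s['q'])
i=cams.camera_info('wrist');im=cams.read_camera('wrist');cv2.imwrite('pics/w1.png',im)
np.save('w1.npy',np.r_[i['origin'],i['rotation'].ravel()])
E
```

```text
0.15 [ 0.2483 -0.518   0.2155] [[ 0.4321 -0.9018 -0.0005]
 [-0.9018 -0.4321  0.0017]
 [-0.0017 -0.0003 -1.    ]] [-1.2745  0.2073  1.5426  0.      1.3935 -0.1505]
```

View pics/w1.png

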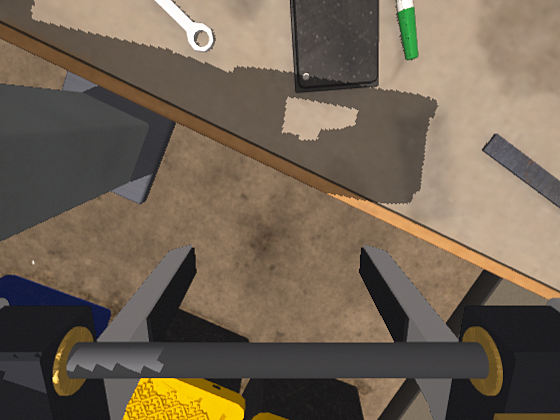

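{"method": "play_rows", "body": {
  "motion": [
    {"tx": 0,"ty": 0,"tz": 0.8,"twist": 0},
    {"tx": 0.4,"ty": 0.4,"tz": 0.8,"twist": 0},
    {"tx": 0.9,"ty": 0.83,"tz": 0,"twist": 0.12},
    {"tx": 0.9,"ty": 0.83,"tz": 0,"twist": 0.12},
    {"tx": 0.9,"ty": 0.83,"tz": 0,"twist": 0.12},
    {"tx": 0.9,"ty": 0.83,"tz": 0,"twist": 0.12},
    {"tx": 0.9,"ty": 0.83,"tz": 0,"twist": 0.12},
    {"tx": 0.9,"ty": 0.83,"tz": 0,"twist": 0.12},
    {"tx": 0.9,"ty": 0.83,"tz": 0,"twist": 0.12},
    {"tx": 0.9,"ty": 0.83,"tz": 0,"twist": 0.12},
    {"tx": 0.9,"ty": 0.83,"tz": 0,"twist": 0.12},
    {"tx": 0.9,"ty": 0.83,"tz": 0,"twist": 0.12},
    {"tx": 0.9,"ty": 0.83,"tz": 0,"twist": 0.12},
    {"tx": 0.9,"ty": 0.83,"tz": 0,"twist": 0.12},
    {"tx": 0.9,"ty": 0.83,"tz": 0,"twist": 0.12},
    {"tx": 0.9,"ty": 0.8,"tz": 0,"twist": 0.07},
    {"tx": 0,"ty": 0,"tz": 0,"twist": 0}
  ],
  "gripper": -1
}}

```text
clock: 1.9
eef_pos: [0.5753, -0.2161, 0.2559]
tool_rot: [[0.583, -0.813, 0.0], [-0.813, -0.583, 0.001], [-0.001, -0.001, -1.0]]
contact_force: [-0.1, 0.5, 0.0]
width: 1.001
```

```bash
python3 - <<'E'
from h import *
import cv2
np.set_printoptions(precision=4,suppress=True)
s=bot.state();print(s['clock'],s['eef_pos'],s['tool_rot'],s['q'])
i=cams.camera_info('wrist');im=cams.read_camera('wrist');cv2.imwrite('pics/w2.png',im)
np.save('w2.npy',np.r_[i['origin'],i['rotation'].ravel()])
E
```

```text
1.9 [ 0.5753 -0.2161  0.2559] [[ 0.5825 -0.8128  0.0003]
 [-0.8128 -0.5825  0.0013]
 [-0.0009 -0.001  -1.    ]] [-0.5007  0.2634  1.3906  0.0013  1.488   0.4482]
```

View pics/w2.png

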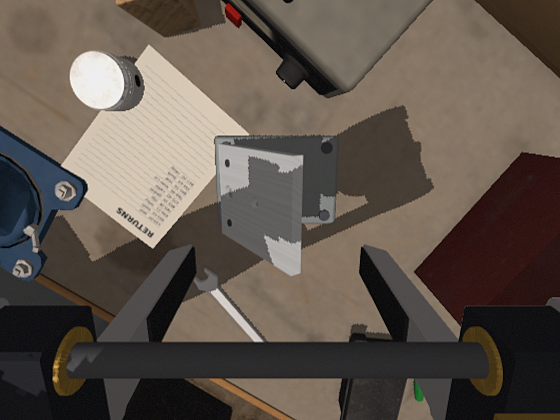

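```bash
cat >> h.py <<'E'
a=np.radians(35);c35,s35=np.cos(a),np.sin(a)
def bed(yaw=35.37,O=(.5634,-.2006,.108)):
    th=np.radians(yaw); b=np.array([np.sin(th),-np.cos(th),0]);u=np.array([0,0,1.])
    x=b*c35-u*s35; z=b*s35+u*c35; y=np.cross(z,x)
    return np.array(O),np.stack([x,y,z],1)
E
python3 - <<'E'
from h import *
import cv2
w=np.load('w2.npy');i=dict(cams.camera_info('wrist'));i['origin']=w[:3];i['rotation']=w[3:].reshape(3,3)
O,R=bed()
for n,info in (('top',None),('side',None),('wrist',i)):
    im=cv2.imread({'top':'pics/top0.png','side':'pics/side0.png','wrist':'pics/w2.png'}[n])
    im=cv2.resize(im,None,fx=4,fy=4,interpolation=cv2.INTER_CUBIC)
    P=[proj(n,O+R@np.array(p)/1000,info) for x in(0,-10) for p in [(x,-50,-65),(x,50,-65),(x,50,65),(x,-50,65)]]
    for k,p in enumerate(P): cv2.circle(im,tuple(int(v*4+2) for v in p),4,(0,0,255) if k<4 else (0,255,0),1)
    m=np.mean(P,0)*4; x,y=int(m[0]),int(m[1])
    cv2.imwrite(f'pics/c_{n}.png',im[max(0,y-290):y+290,max(0,x-390):x+390])
E
```

```text
(no output)
```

View pics/c_wrist.png

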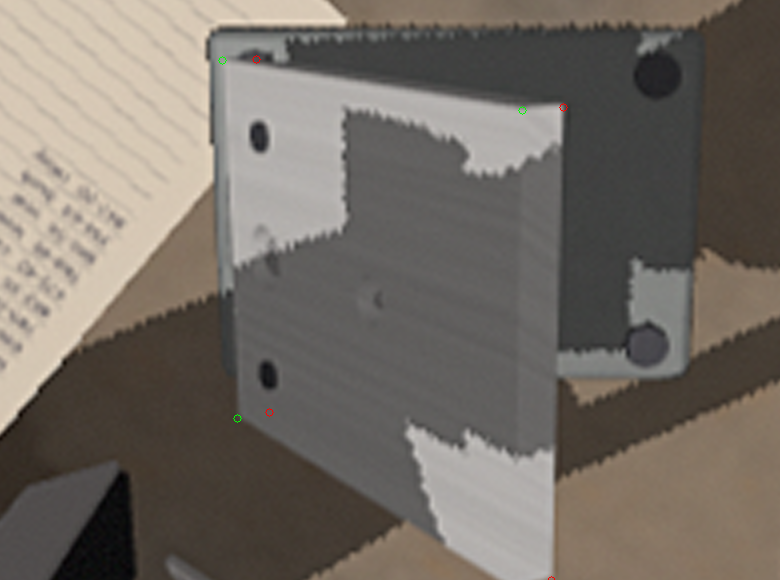

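View pics/c_top.png

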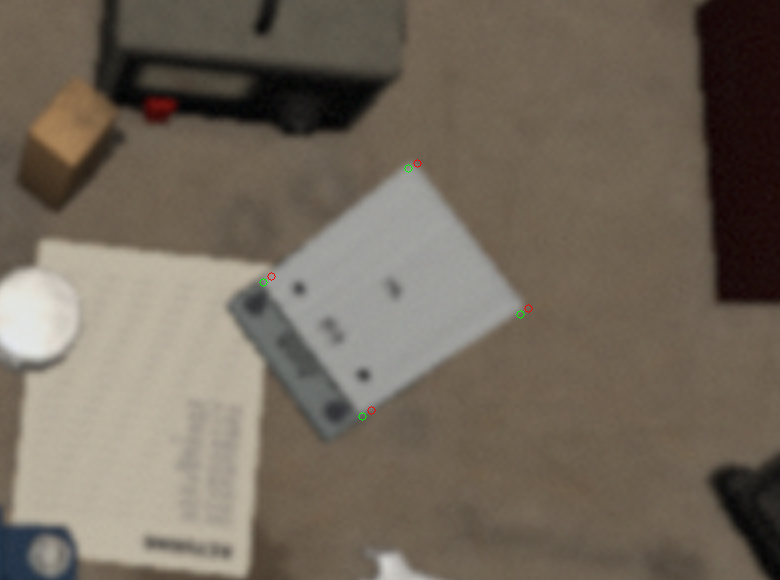

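View pics/c_side.png

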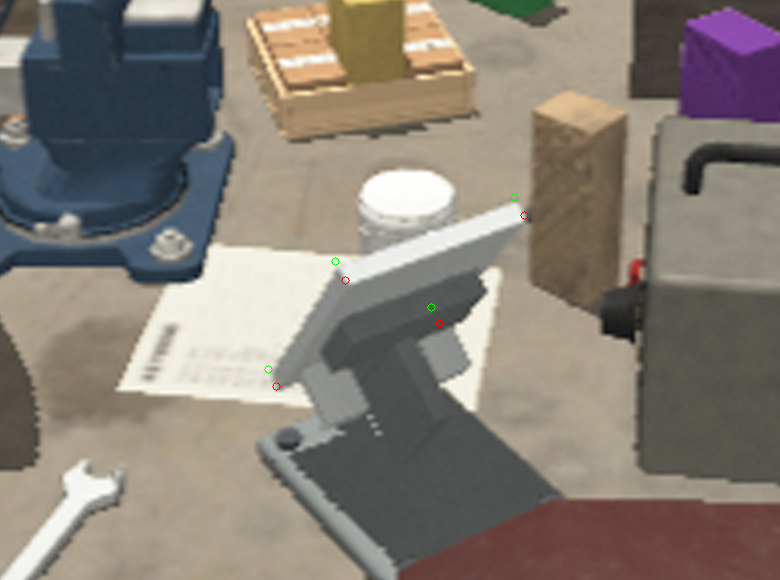

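{"method": "play_rows", "body": {
  "motion": [
    {"tx": 0.03,"ty": -0.1,"tz": -0.8,"twist": 0},
    {"tx": 0,"ty": 0,"tz": -0.8,"twist": 0},
    {"tx": 0,"ty": 0,"tz": -0.8,"twist": 0},
    {"tx": 0,"ty": 0,"tz": -0.8,"twist": 0},
    {"tx": 0,"ty": 0,"tz": -0.7,"twist": 0},
    {"tx": 0,"ty": 0,"tz": -0.5,"twist": 0},
    {"tx": 0,"ty": 0,"tz": 0,"twist": 0}
  ],
  "gripper": 0.1,
  "force": 12
}}

```text
clock: 2.65
eef_pos: [0.572, -0.2213, 0.144]
tool_rot: [[0.578, -0.816, -0.004], [-0.816, -0.578, 0.002], [-0.004, 0.002, -1.0]]
contact_force: [0.2, 0.1, -0.1]
width: 0.458
```

{"method": "play_rows", "body": {
  "motion": [
    {"tx": 0,"ty": 0,"tz": 0,"twist": 0},
    {"tx": 0,"ty": 0,"tz": 0,"twist": 0},
    {"tx": 0,"ty": 0,"tz": 0,"twist": 0},
    {"tx": 0,"ty": 0,"tz": 0,"twist": 0}
  ],
  "gripper": 1
}}

```text
clock: 3.05
eef_pos: [0.5751, -0.222, 0.1481]
tool_rot: [[0.579, -0.815, 0.002], [-0.815, -0.579, -0.002], [0.003, -0.001, -1.0]]
contact_force: [0.8, -0.0, 2.3]
width: 0.287
```

{"method": "play_rows", "body": {
  "motion": [
    {"tx": -0.15,"ty": 0.21,"tz": 0.1,"twist": 0},
    {"tx": -0.15,"ty": 0.21,"tz": 0.1,"twist": 0},
    {"tx": -0.15,"ty": 0.21,"tz": 0.08,"twist": 0},
    {"tx": -0.15,"ty": 0.21,"tz": 0.06,"twist": 0},
    {"tx": -0.15,"ty": 0.21,"tz": 0.05,"twist": 0},
    {"tx": -0.15,"ty": 0.21,"tz": 0.05,"twist": 0},
    {"tx": -0.15,"ty": 0.21,"tz": 0.05,"twist": 0},
    {"tx": 0,"ty": 0,"tz": 0,"twist": 0}
  ],
  "gripper": 1,
  "force": 15
}}

```text
clock: 3.85
eef_pos: [0.5462, -0.1825, 0.1575]
tool_rot: [[0.58, -0.815, -0.003], [-0.815, -0.58, 0.003], [-0.004, 0.001, -1.0]]
contact_force: [-1.4, 1.7, -0.4]
width: 0.149
```

```bash
python3 - <<'E'
from h import *
import cv2
im=cams.read_camera('side');cv2.imwrite('pics/s3.png',cv2.resize(im[180:330,200:400],(800,600)))
cv2.imwrite('pics/w3.png',cams.read_camera('wrist'))
E
```

```text
(no output)
```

View pics/s3.png

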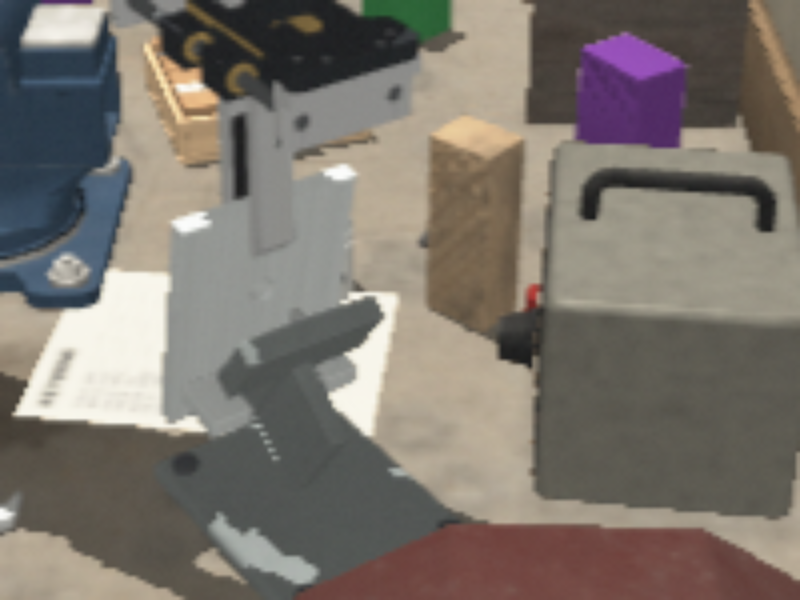

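View pics/w3.png

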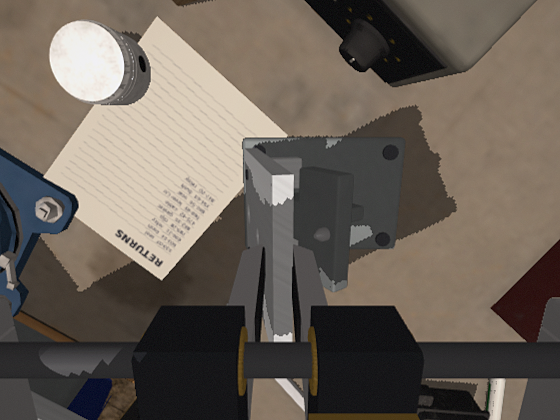

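{"method": "play_rows", "body": {
  "motion": [
    {"tx": -0.15,"ty": 0.21,"tz": 0.03,"twist": 0},
    {"tx": -0.15,"ty": 0.21,"tz": 0.03,"twist": 0},
    {"tx": -0.15,"ty": 0.21,"tz": 0.1,"twist": 0},
    {"tx": -0.15,"ty": 0.21,"tz": 0.2,"twist": 0},
    {"tx": -0.15,"ty": 0.21,"tz": 0.2,"twist": 0},
    {"tx": -0.15,"ty": 0.21,"tz": 0.3,"twist": 0},
    {"tx": -0.15,"ty": 0.21,"tz": 0.4,"twist": 0},
    {"tx": 0,"ty": 0,"tz": 0.4,"twist": 0},
    {"tx": 0,"ty": 0,"tz": 0.5,"twist": 0}
  ],
  "gripper": 1,
  "force": 30
}}

```text
clock: 4.85
eef_pos: [0.5218, -0.1479, 0.2139]
tool_rot: [[0.579, -0.815, 0.001], [-0.815, -0.579, -0.001], [0.001, -0.0, -1.0]]
contact_force: [-1.0, 0.2, -4.4]
width: 0.104
```

```bash
python3 - <<'E'
from h import *
import cv2
s=bot.state();print(s['eef_pos'],s['contact_force'],s['q'])
im=cams.read_camera('side');cv2.imwrite('pics/s4.png',cv2.resize(im[150:300,200:400],(800,600)))
cv2.imwrite('pics/w4.png',cams.read_camera('wrist'))
E
```

```text
[ 0.52176997 -0.14790256  0.21385133] [-0.96715537  0.24129059 -4.39766155] [-4.35634221e-01  1.39077067e-01  1.62565600e+00 -3.37355704e-04
  1.37602636e+00  5.17580725e-01]
```

View pics/s4.png

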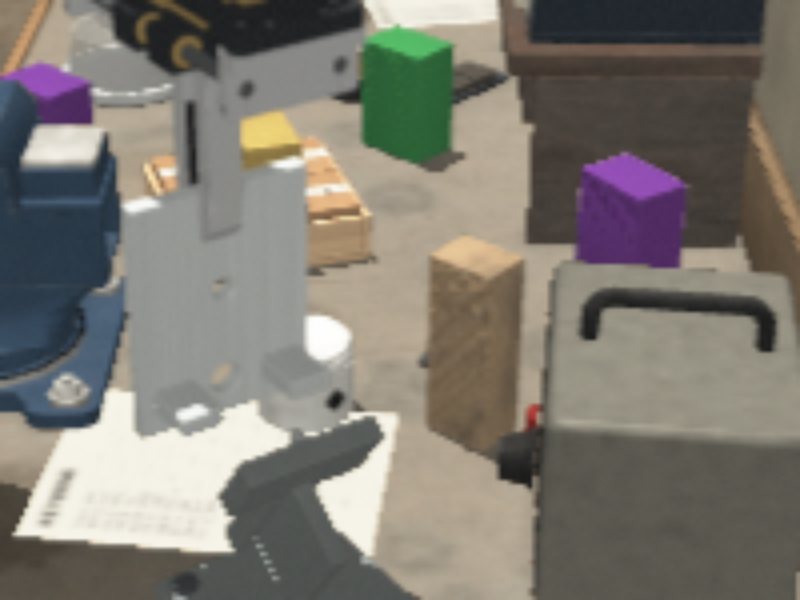

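View pics/w4.png

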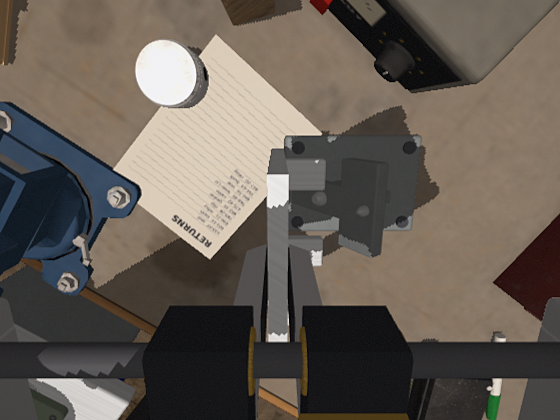

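{"method": "play_rows", "body": {
  "motion": [
    {"tx": 0,"ty": 0,"tz": 1,"twist": 0},
    {"tx": 0,"ty": 0,"tz": 1,"twist": 0},
    {"tx": 0,"ty": 0,"tz": 1,"twist": 0.5},
    {"tx": 0,"ty": 0,"tz": 0.8,"twist": 1},
    {"tx": 0,"ty": 0,"tz": 0,"twist": 1},
    {"tx": 0,"ty": 0,"tz": 0,"twist": 1},
    {"tx": 0,"ty": 0,"tz": 0,"twist": 1},
    {"tx": 0,"ty": 0,"tz": 0,"twist": 1},
    {"tx": 0,"ty": 0,"tz": 0,"twist": 1},
    {"tx": 0,"ty": 0,"tz": 0,"twist": 1},
    {"tx": 0,"ty": 0,"tz": 0,"twist": 1},
    {"tx": 0,"ty": 0,"tz": 0,"twist": 1},
    {"tx": 0,"ty": 0,"tz": 0,"twist": 1},
    {"tx": 0,"ty": 0,"tz": 0,"twist": 1},
    {"tx": 0,"ty": 0,"tz": 0,"twist": 1},
    {"tx": 0,"ty": 0,"tz": 0,"twist": 1},
    {"tx": 0,"ty": 0,"tz": 0,"twist": 1},
    {"tx": 0,"ty": 0,"tz": 0,"twist": 1},
    {"tx": 0,"ty": 0,"tz": 0,"twist": 0.5}
  ],
  "force": 40
}}

```text
clock: 6.85
eef_pos: [0.5217, -0.1481, 0.3074]
tool_rot: [[0.749, 0.663, -0.0], [0.663, -0.749, -0.0], [-0.0, -0.0, -1.0]]
contact_force: [0.8, -0.3, -3.8]
width: 0.104
```

{"method": "play_rows", "body": {
  "motion": [
    {"tx": 0,"ty": 0,"tz": 0,"twist": 0.5},
    {"tx": 0,"ty": 0,"tz": 0,"twist": 1},
    {"tx": 0,"ty": 0,"tz": 0,"twist": 1},
    {"tx": 0,"ty": 0,"tz": 0,"twist": 1},
    {"tx": 0,"ty": 0,"tz": 0,"twist": 1},
    {"tx": 0,"ty": 0,"tz": 0,"twist": 1},
    {"tx": 0,"ty": 0,"tz": 0,"twist": 1},
    {"tx": 0,"ty": 0,"tz": 0,"twist": 1},
    {"tx": 0,"ty": 0,"tz": 0,"twist": 1},
    {"tx": 0,"ty": 0,"tz": 0,"twist": 1},
    {"tx": 0,"ty": 0,"tz": 0,"twist": 1},
    {"tx": 0,"ty": 0,"tz": 0,"twist": 1},
    {"tx": 0,"ty": 0,"tz": 0,"twist": 1},
    {"tx": 0,"ty": 0,"tz": 0,"twist": 1},
    {"tx": 0,"ty": 0,"tz": 0,"twist": 0.5},
    {"tx": 0,"ty": 0,"tz": 0,"twist": 0},
    {"tx": 0,"ty": 0,"tz": 0,"twist": 0}
  ]
}}

```text
clock: 8.55
eef_pos: [0.5217, -0.148, 0.3075]
tool_rot: [[-0.578, 0.816, -0.0], [0.816, 0.578, 0.0], [0.0, -0.0, -1.0]]
contact_force: [0.6, -0.6, -4.2]
width: 0.106
```

```bash
python3 - <<'E'
from h import *
import cv2
np.set_printoptions(precision=4,suppress=True)
s=bot.state();print(s['eef_pos'],s['tool_rot'],s['contact_force'],s['q'])
im=cams.read_camera('side');cv2.imwrite('pics/s5f.png',im);cv2.imwrite('pics/s5.png',cv2.resize(im[90:240,180:380],(800,600),interpolation=cv2.INTER_CUBIC))
i=cams.camera_info('wrist');np.save('w5.npy',np.r_[i['origin'],i['rotation'].ravel()])
cv2.imwrite('pics/w5.png',cams.read_camera('wrist'))
cv2.imwrite('pics/t5.png',cams.read_camera('top'))
E
```

```text
[ 0.5217 -0.148   0.3075] [[-0.5778  0.8162 -0.0002]
 [ 0.8162  0.5778  0.    ]
 [ 0.0001 -0.0001 -1.    ]] [ 0.5578 -0.6078 -4.2066] [-0.436   0.0805  1.4979 -0.      1.5634 -2.6229]
```

View pics/s5.png

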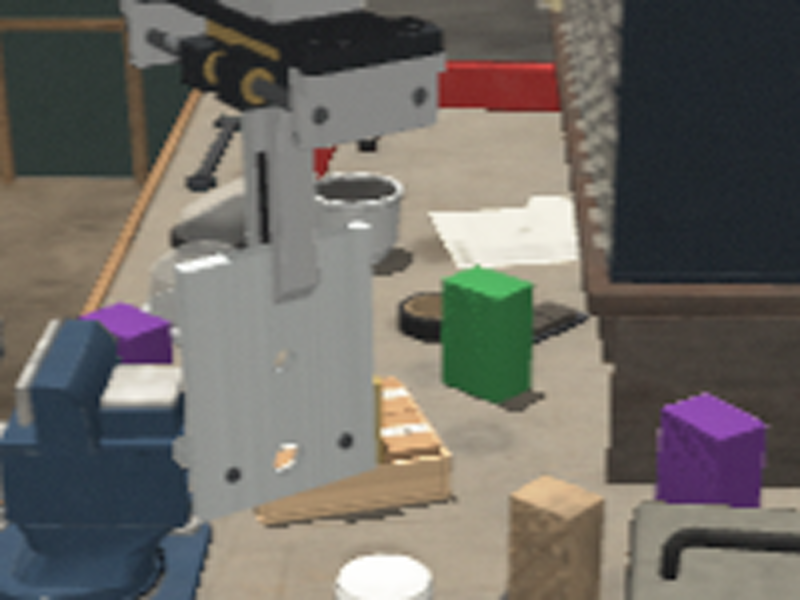

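View pics/w5.png

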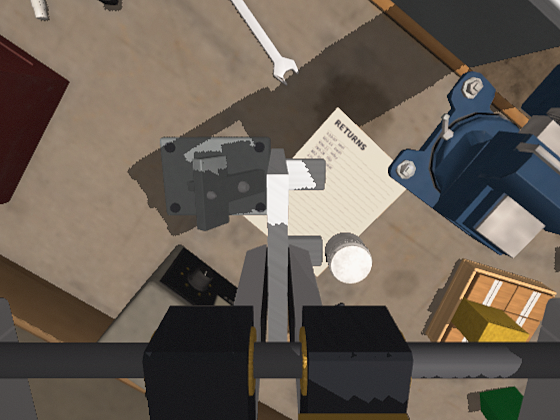

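View pics/t5.png

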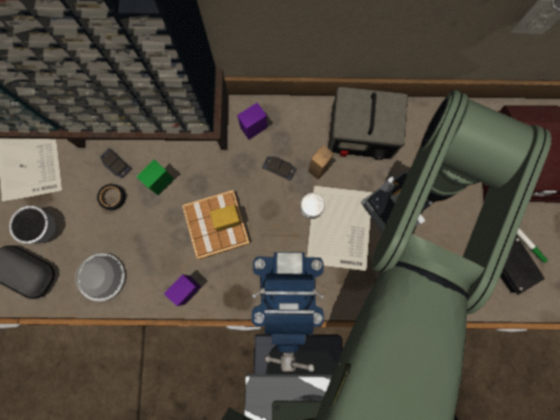

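```bash
python3 - <<'E'
from h import *
np.set_printoptions(precision=4,suppress=True)
s=bot.state();T=s['eef_pos'];b=np.array([.5778,-.8162,0]);l=np.array([.8162,.5778,0])
for nm,p in dict(tl=(183,277),tr=(372,232),bl=(195,520),br=(372,465),uh=(281,357),lh=(287,457)).items():
    o,d=ray('side',(180+p[0]/4,90+p[1]/4)); n=b; P0=T+.005*b
    t=(P0-o)@n/(d@n); P=o+t*d-T
    print(nm,'lat',P@l*1000,'z',P[2]*1000)
E
```

```text
tl lat -54.32286868898481 z 10.20795964212029
tr lat 46.79889766644522 z 10.658882915797918
bl lat -56.682091821429225 z -114.99341689045156
br lat 44.57197520887558 z -114.3981323750734
uh lat -5.596383807479532 z -41.59886772867155
lh lat -4.578189976118516 z -95.68732416678877
```

```bash
python3 - <<'E'
import cv2
for n in('w4','w5'):
    im=cv2.imread(f'pics/{n}.png'); cv2.imwrite(f'pics/{n}z.png',cv2.resize(im[130:250,150:310],(800,600),interpolation=cv2.INTER_CUBIC))
E
```

```text
(no output)
```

View pics/w5z.png

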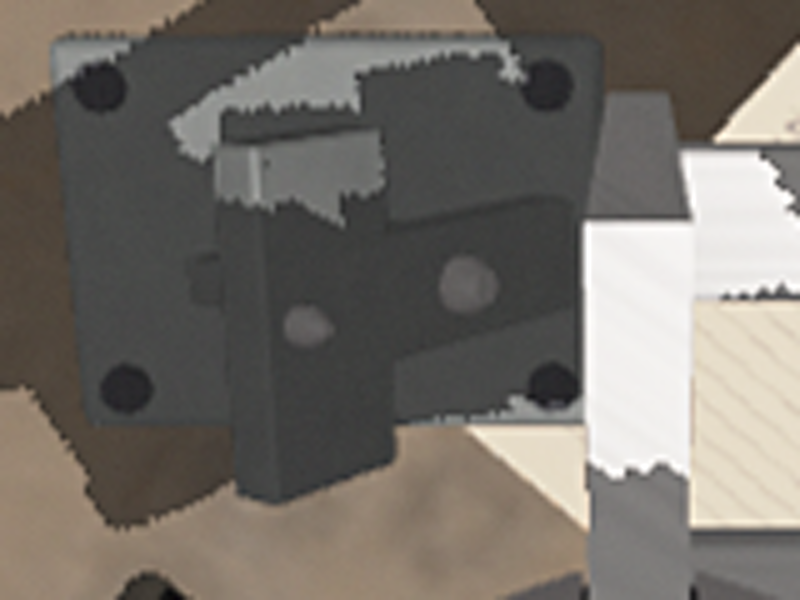

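View pics/w4z.png

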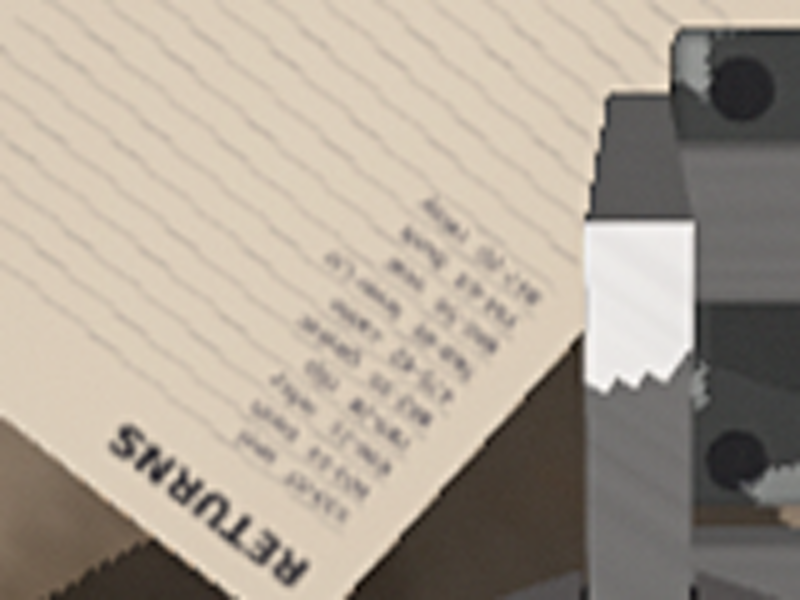

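```bash
python3 - <<'E'
from h import *
from scipy.optimize import least_squares
np.set_printoptions(precision=4,suppress=True)
s=bot.state();T=s['eef_pos'];b=np.array([.5778,-.8162,0]);l=np.array([.8162,.5778,0])
w=np.load('w5.npy');i=dict(cams.camera_info('wrist'));i['origin']=w[:3];i['rotation']=w[3:].reshape(3,3)
Z=lambda p:(150+p[0]/5,130+p[1]/5)
# unknown lat e, zt, normal offset n
def f(v):
    e,zt,n=v; r=[]
    for px,(dn,dz) in {(690,217):(-.005,0),(585,217):(.005,0),(672,92):(-.005,-.13),(608,92):(.005,-.13)}.items():
        r+=list(proj('wrist',T+(e)*l+(n+dn)*b+np.array([0,0,zt+dz]),i)-Z(px))
    return r
sol=least_squares(f,[-.05,.013,0]);print('edge lat,top z,normal mm',sol.x*1000,sol.cost,sol.fun)
O,R=bed()
for p,q in (((308,327),(-9,0,8)),((470,283),(-9,0,-45))):
    P=onz('wrist',Z(p),(O+R@np.array(q)/1000)[2],i); print('pin',P,'pred',O+R@np.array(q)/1000,'lat,t from O',(P-O)@l*1000,(P-O)@b*1000)
E
```

```text
edge lat,top z,normal mm [-52.2084   0.2545  -1.8813] 1.2068252331372062 [-0.207   0.2751  0.7503  0.2556 -1.103  -0.4551  0.1592 -0.4668]
pin [ 0.5649 -0.2018  0.1197] pred [ 0.5618 -0.1983  0.1197] lat,t from O 0.46672921199979994 1.8589423686395914
pin [ 0.5466 -0.177   0.0763] pred [ 0.5442 -0.1735  0.0763] lat,t from O -0.014500960358946722 -28.97105024407368
```

```bash
python3 - <<'E'
from h import *
np.set_printoptions(precision=1,suppress=True)
s=bot.state();T=s['eef_pos'];b=np.array([.5778,-.8162,0]);l=np.array([.8162,.5778,0]);u=np.array([0,0,1.])
S=lambda P:(proj('side',P)-[180,90])*4
for n in (.005,.0175):
  for e in (-.008,.008): print(n,e,S(T+n*b+e*l-.011*u))
print('plate corners if lat c=-2.2, top 12:')
for c,zt in ((-.0022,.012),(-.0022,.005),(-.0045,.015)):
  print(*[S(T+.005*b+(c+e)*l+z*u) for e in(-.05,.05) for z in (zt,zt-.13)])
O,R=bed()
w=np.load('w5.npy');i=dict(cams.camera_info('wrist'));i['origin']=w[:3];i['rotation']=w[3:].reshape(3,3)
for n in (.0,.005,.0175):
  for e in (-.008,.008): print('wrist tip',n,e,proj('wrist',T+n*b+e*l-.011*u,i))
E
```

```text
0.005 -0.008 [274.1 298.6]
0.005 0.008 [303.5 291.4]
0.0175 -0.008 [287.3 307.1]
0.0175 0.008 [316.9 299.7]
plate corners if lat c=-2.2, top 12:
[186.9 272.3] [203.6 522.9] [373.7 228.9] [377.4 469.6]
[187.9 286.7] [204.4 535.4] [373.9 242.7] [377.6 481.7]
[182.  267.2] [199.  518.8] [369.6 223.9] [373.6 465.6]
wrist tip 0.0 -0.008 [274.3 247.6]
wrist tip 0.0 0.008 [274.3 273.3]
wrist tip 0.005 -0.008 [265.5 247.6]
wrist tip 0.005 0.008 [265.7 273.3]
wrist tip 0.0175 -0.008 [243.4 247.5]
wrist tip 0.0175 0.008 [244.2 273.2]
```

```bash
python3 - <<'E'
import cv2
im=cv2.imread('pics/w5.png'); cv2.imwrite('pics/w5y.png',cv2.resize(im[150:350,220:340],(480,800),interpolation=cv2.INTER_CUBIC)[:600])
im=cv2.imread('pics/s5f.png'); cv2.imwrite('pics/s5y.png',cv2.resize(im[140:225,215:285],(490,595),interpolation=cv2.INTER_CUBIC))
E
```

```text
(no output)
```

View pics/s5y.png

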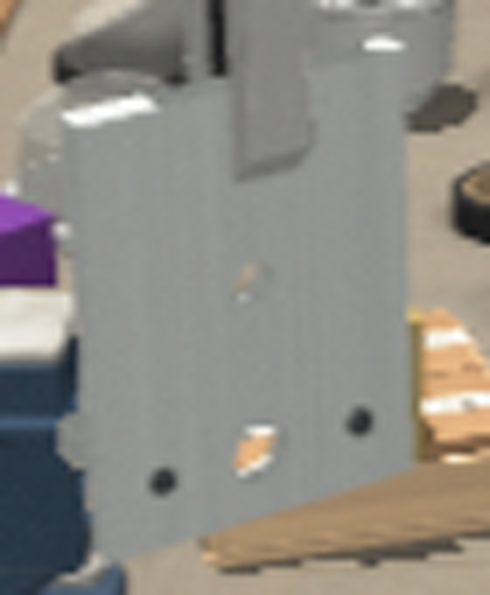

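{"method": "play_rows", "body": {
  "motion": [
    {"tx": 0.13,"ty": 0.09,"tz": -0.5,"twist": 0},
    {"tx": 0.12,"ty": 0.09,"tz": -0.9,"twist": 0},
    {"tx": 0,"ty": 0,"tz": -0.9,"twist": 0},
    {"tx": 0,"ty": 0,"tz": -0.9,"twist": 0},
    {"tx": 0,"ty": 0,"tz": -0.9,"twist": 0},
    {"tx": 0,"ty": 0,"tz": -0.8,"twist": 0},
    {"tx": 0,"ty": 0,"tz": -0.45,"twist": 0},
    {"tx": 0.15,"ty": -0.21,"tz": 0,"twist": 0},
    {"tx": 0.15,"ty": -0.21,"tz": 0,"twist": 0},
    {"tx": 0.15,"ty": -0.21,"tz": 0,"twist": 0},
    {"tx": 0,"ty": 0,"tz": 0,"twist": 0}
  ]
}}

```text
clock: 9.8
eef_pos: [0.5409, -0.1606, 0.1755]
tool_rot: [[-0.578, 0.816, 0.003], [0.816, 0.578, -0.002], [-0.003, 0.002, -1.0]]
contact_force: [-0.5, -0.2, -3.9]
width: 0.101
```

```bash
python3 - <<'E'
from h import *
import cv2
np.set_printoptions(precision=4,suppress=True)
s=bot.state();print(s['eef_pos'],s['contact_force'],s['q'])
d=s['eef_pos']-bed()[0];print('t',d@[.579,-.815,0]*1000,'lat',d@[.8154,.579,0]*1000)
im=cams.read_camera('side');cv2.imwrite('pics/s6.png',cv2.resize(im[170:320,190:390],(800,600),interpolation=cv2.INTER_CUBIC))
i=cams.camera_info('wrist');np.save('w6.npy',np.r_[i['origin'],i['rotation'].ravel()])
im=cams.read_camera('wrist');cv2.imwrite('pics/w6.png',cv2.resize(im[100:310,140:420],(800,600),interpolation=cv2.INTER_CUBIC))
E
```

```text
[ 0.5409 -0.1606  0.1755] [-0.5273 -0.1946 -3.9349] [-0.4419  0.2179  1.6155 -0.0002  1.3044 -2.6293]
t -45.58990327260986 lat 4.800010541040532
```

View pics/s6.png

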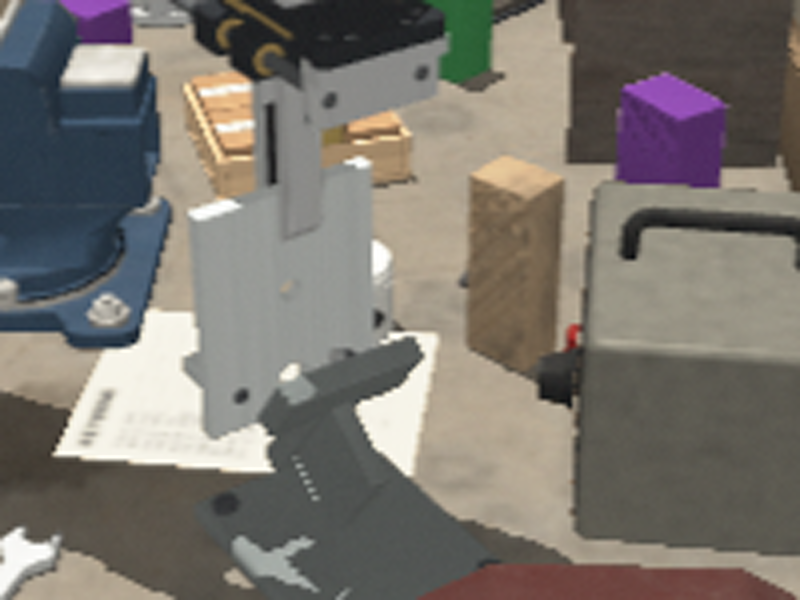

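View pics/w6.png

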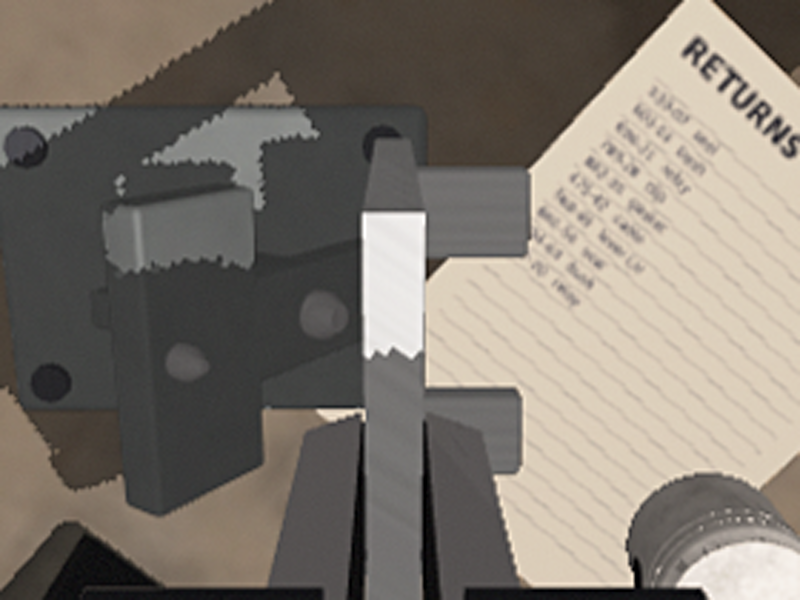

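{"method": "play_rows", "body": {
  "motion": [
    {"tx": 0.06,"ty": -0.2,"tz": -0.05,"twist": 0},
    {"tx": 0.11,"ty": -0.16,"tz": -0.05,"twist": 0},
    {"tx": 0.12,"ty": -0.16,"tz": 0,"twist": 0},
    {"tx": 0.12,"ty": -0.16,"tz": 0,"twist": 0},
    {"tx": 0.12,"ty": -0.16,"tz": 0,"twist": 0},
    {"tx": 0,"ty": 0,"tz": 0,"twist": 0}
  ],
  "force": 12
}}

```text
clock: 10.5
eef_pos: [0.5528, -0.1804, 0.1716]
tool_rot: [[-0.579, 0.816, 0.0], [0.816, 0.579, 0.0], [0.0, 0.0, -1.0]]
contact_force: [-1.8, 2.0, 1.5]
width: 0.134
```

```bash
cat > look.py <<'E'
from h import *
import cv2,sys
np.set_printoptions(precision=4,suppress=True)
k=sys.argv[1]
s=bot.state();print(s['clock'],s['eef_pos'],s['contact_force'],s['torque'],s['width']*94,s['q'][5])
d=s['eef_pos']-bed()[0];print('t',d@[.579,-.815,0]*1000,'lat',d@[.8154,.579,0]*1000)
im=cams.read_camera('side');a=cv2.resize(im[170:320,190:350],(480,450),interpolation=cv2.INTER_CUBIC)
i=cams.camera_info('wrist');np.save(f'w{k}.npy',np.r_[i['origin'],i['rotation'].ravel()])
im=cams.read_camera('wrist');cv2.imwrite(f'pics/wf{k}.png',im)
b=cv2.resize(im[100:360,140:420],(485,450),interpolation=cv2.INTER_CUBIC)
cv2.imwrite(f'pics/l{k}.png',cv2.resize(np.hstack([a,b]),(800,373)))
E
python3 look.py 7
```

```text
10.5 [ 0.5528 -0.1804  0.1716] [-1.7886  2.0286  1.5334] [ 0.8867  0.4184 -0.047 ] 12.603984628475274 -2.6524100695021775
t -22.601067655881767 lat 3.010138933039706
```

View pics/l7.png

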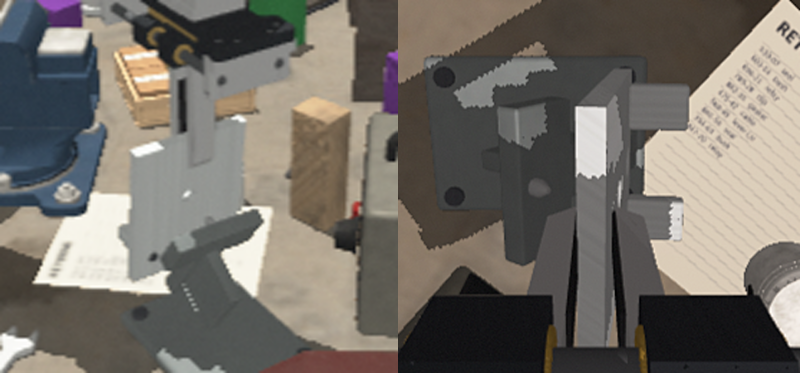

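{"method": "play_rows", "body": {
  "motion": [
    {"tx": 0.12,"ty": -0.16,"tz": -0.02,"twist": 0},
    {"tx": 0.11,"ty": -0.16,"tz": -0.03,"twist": 0},
    {"tx": 0.12,"ty": -0.16,"tz": -0.04,"twist": 0},
    {"tx": 0.11,"ty": -0.16,"tz": -0.04,"twist": 0},
    {"tx": 0.12,"ty": -0.16,"tz": -0.05,"twist": 0},
    {"tx": 0,"ty": 0,"tz": 0,"twist": 0}
  ],
  "force": 10
}}

```text
clock: 11.2
eef_pos: [0.5672, -0.2008, 0.1665]
tool_rot: [[-0.579, 0.816, -0.0], [0.816, 0.579, -0.0], [-0.0, -0.0, -1.0]]
contact_force: [-1.1, 0.9, -1.5]
width: 0.185
```

```bash
python3 look.py 8
```

```text
11.2 [ 0.5672 -0.2008  0.1665] [-1.0535  0.915  -1.5215] [ 0.6341  0.2988 -0.0331] 17.410769240290048 -2.6715206273074283
t 2.337553746934345 lat 3.0172368620034518
```

View pics/l8.png

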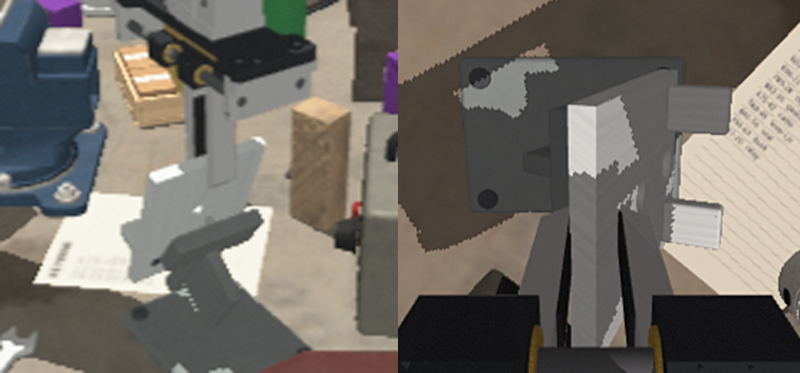

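{"method": "play_rows", "body": {
  "motion": [
    {"tx": 0.12,"ty": -0.16,"tz": -0.07,"twist": 0},
    {"tx": 0.11,"ty": -0.16,"tz": -0.08,"twist": 0},
    {"tx": 0.12,"ty": -0.16,"tz": -0.08,"twist": 0},
    {"tx": 0.07,"ty": -0.1,"tz": -0.06,"twist": 0},
    {"tx": 0,"ty": 0,"tz": 0,"twist": 0}
  ],
  "force": 6
}}

```text
clock: 11.8
eef_pos: [0.5779, -0.2152, 0.1595]
tool_rot: [[-0.579, 0.816, 0.0], [0.816, 0.579, -0.0], [-0.001, 0.0, -1.0]]
contact_force: [-0.8, 1.0, -0.7]
width: 0.227
```

```bash
python3 look.py 9
```

```text
11.8 [ 0.5779 -0.2152  0.1595] [-0.7869  0.9993 -0.6851] [ 0.3725  0.0428 -0.0412] 21.31026217008054 -2.684516132634239
t 20.290440506116916 lat 3.318637229209176
```

View pics/l9.png

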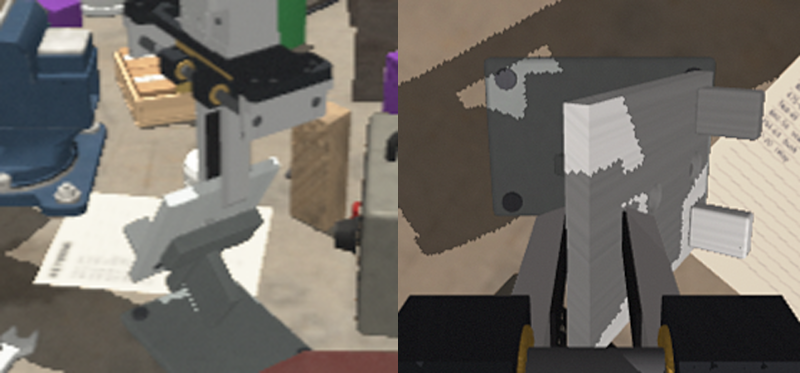

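{"method": "play_rows", "body": {
  "motion": [
    {"tx": 0.06,"ty": -0.08,"tz": -0.05,"twist": 0},
    {"tx": 0.06,"ty": -0.08,"tz": -0.06,"twist": 0},
    {"tx": 0.03,"ty": -0.04,"tz": -0.02,"twist": 0},
    {"tx": 0,"ty": 0,"tz": 0,"twist": 0}
  ],
  "force": 4
}}

```text
clock: 12.3
eef_pos: [0.5816, -0.2198, 0.1565]
tool_rot: [[-0.579, 0.815, 0.001], [0.815, 0.579, -0.0], [-0.001, 0.0, -1.0]]
contact_force: [0.8, 1.1, -0.5]
width: 0.234
```

```bash
python3 look.py 10;python3 -c "
import cv2
im=cv2.imread('pics/wf10.png');cv2.imwrite('pics/wz10.png',cv2.resize(im[120:330,220:420],(762,800),interpolation=cv2.INTER_CUBIC)[:600])"
```

```text
12.3 [ 0.5816 -0.2198  0.1565] [ 0.7865  1.132  -0.5487] [ 0.2639 -0.1564 -0.0001] 22.00255623841859 -2.6886870023612377
t 26.156167243776043 lat 3.695487300556996
```

View pics/wz10.png

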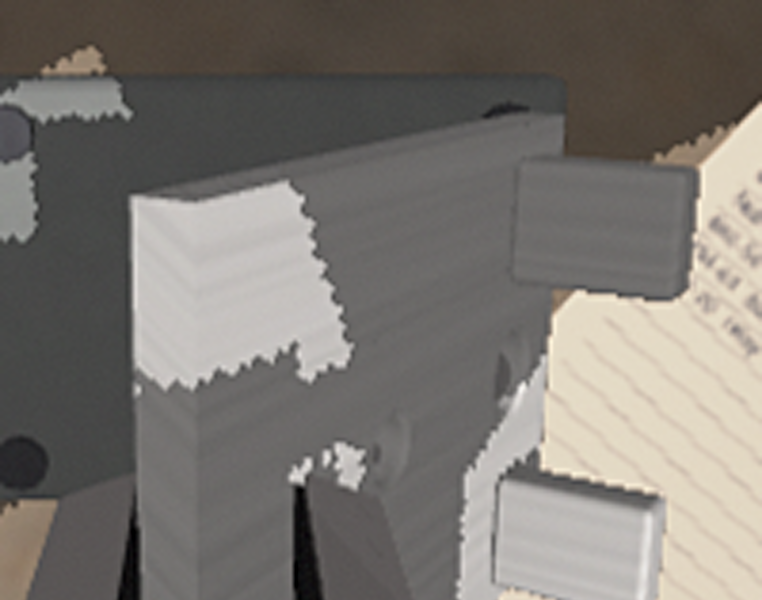

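{"method": "play_rows", "body": {
  "motion": [
    {"tx": 0,"ty": 0,"tz": 0,"twist": 0},
    {"tx": 0,"ty": 0,"tz": 0,"twist": 0},
    {"tx": 0,"ty": 0,"tz": 0,"twist": 0},
    {"tx": 0,"ty": 0,"tz": 0.5,"twist": 0},
    {"tx": 0,"ty": 0,"tz": 0.9,"twist": 0},
    {"tx": 0,"ty": 0,"tz": 0.9,"twist": 0},
    {"tx": -0.3,"ty": 0.4,"tz": 0.9,"twist": 0},
    {"tx": -0.4,"ty": 0.6,"tz": 0.5,"twist": 0},
    {"tx": 0,"ty": 0,"tz": 0,"twist": 0}
  ],
  "gripper": -0.2
}}

```text
clock: 13.3
eef_pos: [0.5647, -0.1941, 0.2531]
tool_rot: [[-0.58, 0.815, 0.006], [0.815, 0.58, -0.003], [-0.005, 0.003, -1.0]]
contact_force: [-0.1, -0.6, -0.1]
width: 0.6
```

```bash
python3 look.py 11;python3 -c "
import cv2
im=cv2.imread('pics/wf11.png');cv2.imwrite('pics/wz11.png',cv2.resize(im[100:300,160:420],(780,600),interpolation=cv2.INTER_CUBIC)[:600])"
```

```text
13.3 [ 0.5647 -0.1941  0.2531] [-0.1419 -0.5957 -0.0899] [ 0.0588 -0.1229 -0.043 ] 56.42890680972223 -2.6656778357173234
t -4.504189497028666 lat 4.824125895033297
```

View pics/wz11.png

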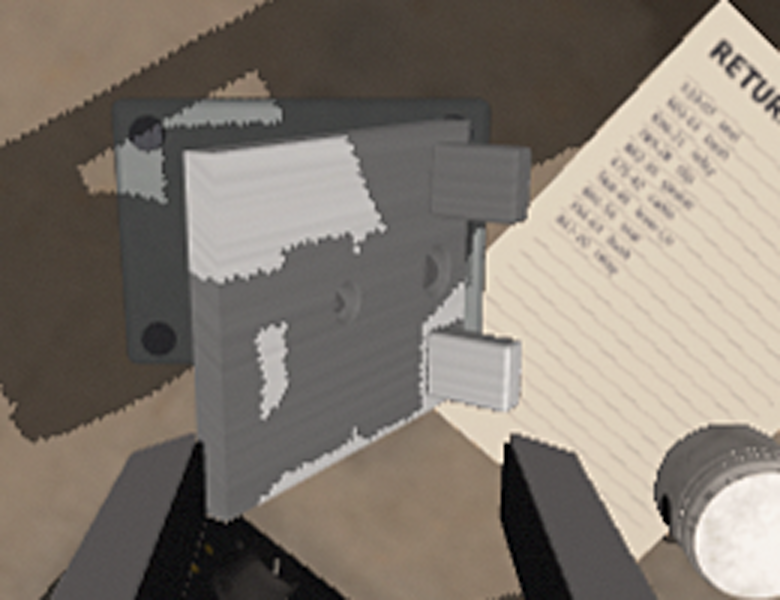

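View pics/l11.png

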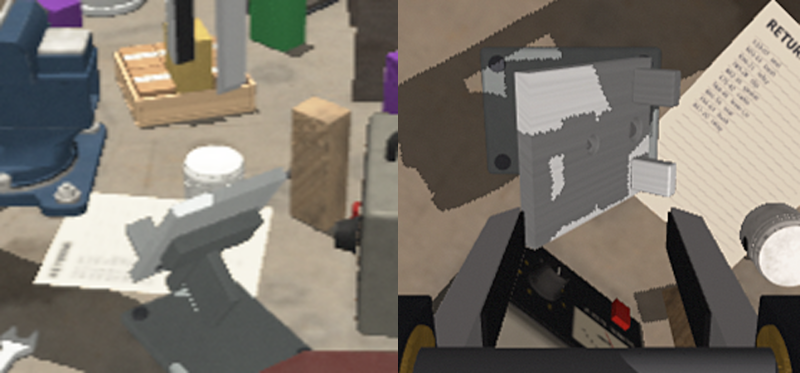

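```bash
python3 - <<'E'
from h import *
import cv2
im=cams.read_camera('side');cv2.imwrite('pics/s12f.png',im)
o=cv2.imread('pics/side0.png')
f=lambda x:cv2.resize(x[225:305,235:315],(400,400),interpolation=cv2.INTER_CUBIC)
cv2.imwrite('pics/s12.png',np.hstack([f(o),f(im)]))
E
```

```text
(no output)
```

View pics/s12.png

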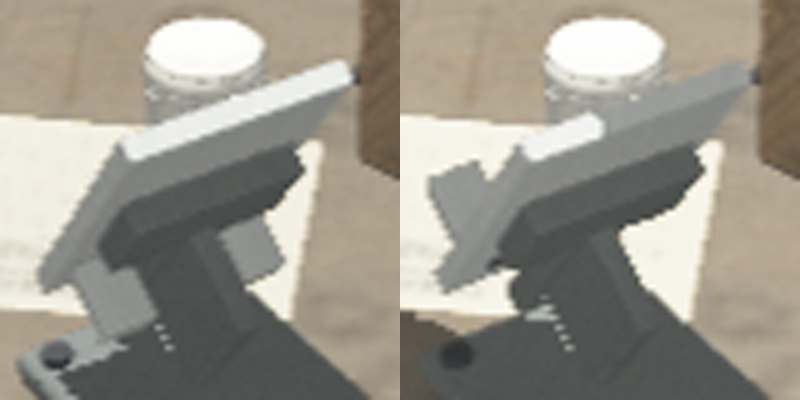

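{"method": "play_rows", "body": {
  "motion": [
    {"tx": -0.48,"ty": 0.5,"tz": 0,"twist": 0},
    {"tx": -0.47,"ty": 0.5,"tz": 0,"twist": 0},
    {"tx": 0,"ty": 0,"tz": 0,"twist": 0},
    {"tx": 0,"ty": 0,"tz": -0.8,"twist": 0},
    {"tx": 0,"ty": 0,"tz": -0.9,"twist": 0},
    {"tx": 0,"ty": 0,"tz": -0.9,"twist": 0},
    {"tx": 0,"ty": 0,"tz": -0.9,"twist": 0},
    {"tx": 0,"ty": 0,"tz": -0.9,"twist": 0},
    {"tx": 0,"ty": 0,"tz": -0.7,"twist": 0},
    {"tx": 0,"ty": 0,"tz": 0,"twist": 0}
  ],
  "gripper": 1,
  "force": 20
}}

```text
clock: 14.45
eef_pos: [0.5378, -0.1692, 0.1175]
tool_rot: [[-0.579, 0.816, -0.007], [0.816, 0.579, 0.003], [0.006, -0.004, -1.0]]
contact_force: [0.1, 0.2, 1.3]
width: 0.004
```

{"method": "play_rows", "body": {
  "motion": [
    {"tx": 0.1,"ty": -0.13,"tz": -0.12,"twist": 0},
    {"tx": 0.1,"ty": -0.13,"tz": -0.12,"twist": 0},
    {"tx": 0.04,"ty": -0.05,"tz": -0.05,"twist": 0},
    {"tx": 0,"ty": 0,"tz": 0,"twist": 0}
  ]
}}

```text
clock: 14.85
eef_pos: [0.5466, -0.1779, 0.1148]
tool_rot: [[-0.579, 0.816, 0.001], [0.816, 0.579, -0.001], [-0.001, 0.001, -1.0]]
contact_force: [-0.4, 1.1, -0.2]
width: 0.004
```

{"method": "play_rows", "body": {
  "motion": [
    {"tx": 0.03,"ty": -0.05,"tz": -0.04,"twist": 0},
    {"tx": 0.03,"ty": -0.05,"tz": -0.04,"twist": 0},
    {"tx": 0.03,"ty": -0.05,"tz": -0.04,"twist": 0},
    {"tx": 0,"ty": 0,"tz": 0,"twist": 0}
  ]
}}

```text
clock: 15.25
eef_pos: [0.5482, -0.1812, 0.1111]
tool_rot: [[-0.579, 0.815, -0.0], [0.815, 0.579, -0.0], [-0.0, -0.0, -1.0]]
contact_force: [-0.0, -0.1, -0.0]
width: 0.004
```

{"method": "play_rows", "body": {
  "motion": [
    {"tx": 0.04,"ty": -0.06,"tz": -0.05,"twist": 0},
    {"tx": 0.04,"ty": -0.06,"tz": -0.05,"twist": 0},
    {"tx": 0,"ty": 0,"tz": 0,"twist": 0}
  ]
}}

```text
clock: 15.55
eef_pos: [0.5498, -0.1833, 0.1093]
tool_rot: [[-0.579, 0.815, -0.001], [0.815, 0.579, 0.002], [0.002, -0.0, -1.0]]
contact_force: [-2.9, 2.6, 6.0]
width: 0.002
```

```bash
python3 look.py 13
```

```text
15.55 [ 0.5498 -0.1833  0.1093] [-2.9108  2.6054  6.0103] [ 0.5826  0.4392 -0.0553] 0.2007456798697918 -2.6603344036264964
t -22.019978088617542 lat -1.0910079453701047
```

View pics/l13.png

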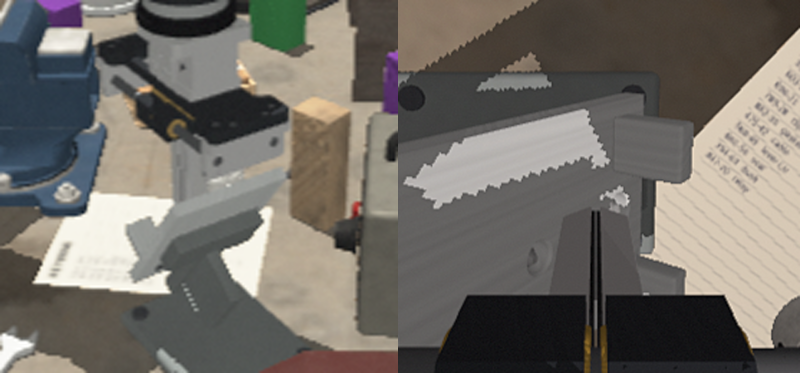

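{"method": "play_rows", "body": {
  "motion": [
    {"tx": 0.03,"ty": -0.04,"tz": -0.03,"twist": 0},
    {"tx": 0,"ty": 0,"tz": 0,"twist": 0},
    {"tx": 0,"ty": 0,"tz": 0,"twist": 0}
  ]
}}

```text
clock: 15.95
eef_pos: [0.5498, -0.1834, 0.1093]
tool_rot: [[-0.579, 0.815, -0.003], [0.815, 0.579, 0.003], [0.004, -0.001, -1.0]]
contact_force: [-6.6, 4.1, 10.6]
width: 0.008
```

{"method": "play_rows", "body": {
  "motion": [
    {"tx": -0.2,"ty": 0.28,"tz": 0.3,"twist": 0},
    {"tx": -0.3,"ty": 0.4,"tz": 0.6,"twist": 0},
    {"tx": -0.1,"ty": 0.1,"tz": 0.9,"twist": 0},
    {"tx": 0,"ty": 0,"tz": 0.9,"twist": 0},
    {"tx": 0,"ty": 0,"tz": 1,"twist": 0},
    {"tx": 0,"ty": 0,"tz": 1,"twist": 0},
    {"tx": 0,"ty": 0,"tz": 1,"twist": 0},
    {"tx": 0,"ty": 0,"tz": 0.5,"twist": 0},
    {"tx": 0,"ty": 0,"tz": 0,"twist": 0}
  ],
  "gripper": -1
}}

```text
clock: 16.85
eef_pos: [0.5372, -0.1661, 0.2653]
tool_rot: [[-0.579, 0.815, 0.004], [0.815, 0.579, -0.002], [-0.004, 0.002, -1.0]]
contact_force: [0.4, 0.6, 0.4]
width: 0.737
```

```bash
python3 look.py 14; python3 - <<'E'
from h import *
import cv2
w=np.load('w14.npy');i=dict(cams.camera_info('wrist'));i['origin']=w[:3];i['rotation']=w[3:].reshape(3,3)
im=cv2.imread('pics/wf14.png');O,R=bed()
im=cv2.resize(im,None,fx=3,fy=3,interpolation=cv2.INTER_CUBIC)
P=[]
for p in [(0,-50,65),(0,50,65),(-10,-50,65),(-10,50,65),(-10,-50,-65),(-10,50,-65),(-42,-44,-38),(-42,-20,-38),(-42,20,-38),(-42,44,-38),(-10,0,8),(-10,0,-45)]:
    q=proj('wrist',O+R@np.array(p)/1000,i);P.append(q);cv2.circle(im,tuple(int(v*3+1) for v in q),4,(0,0,255),1)
m=np.mean(P,0)*3;x,y=map(int,m);cv2.imwrite('pics/wz14.png',im[max(0,y-290):y+290,max(0,x-390):x+390])
im=cams.read_camera('side');cv2.imwrite('pics/s14f.png',im)
o=cv2.imread('pics/side0.png')
f=lambda x:cv2.resize(x[225:305,235:315],(400,400),interpolation=cv2.INTER_CUBIC)
cv2.imwrite('pics/s14.png',np.hstack([f(o),f(im)]))
E
```

```text
16.85 [ 0.5372 -0.1661  0.2653] [0.4469 0.6167 0.4071] [ 0.1444 -0.1544  0.0335] 69.24325587888383 -2.6421270936077836
t -43.33200862723733 lat -1.4123652498726775
```

View pics/wz14.png

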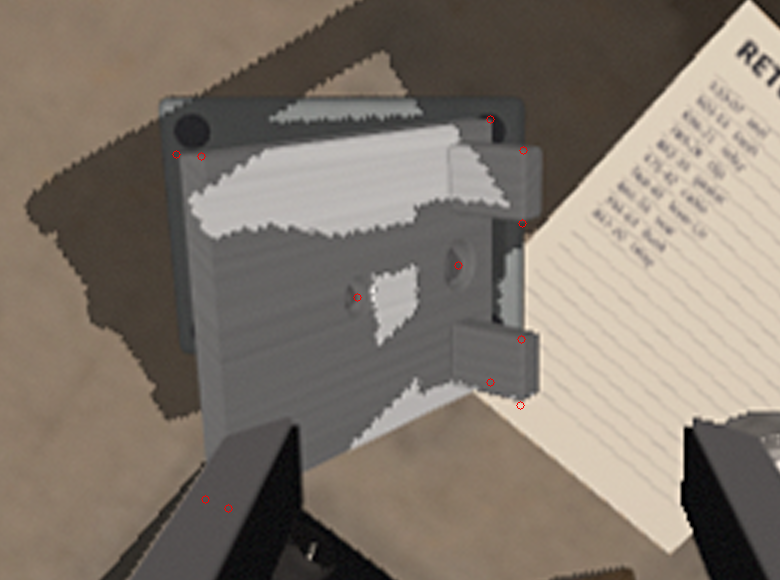

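View pics/s14.png

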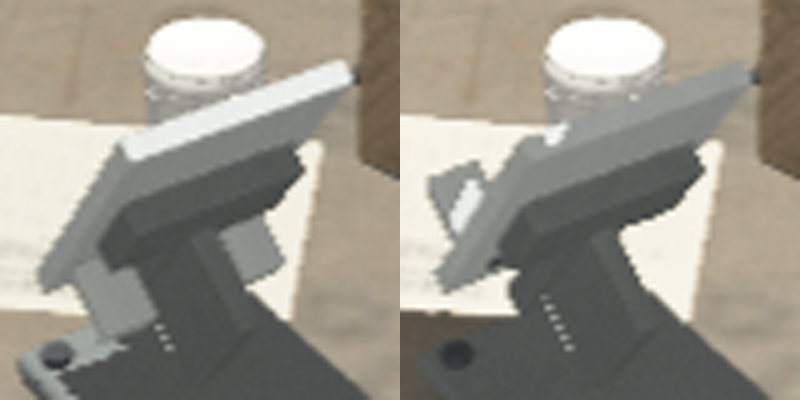

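{"method": "play_rows", "body": {
  "motion": [
    {"tx": 0,"ty": 0.5,"tz": 0,"twist": -0.1},
    {"tx": -0.05,"ty": 0.95,"tz": 0,"twist": -0.2},
    {"tx": -0.05,"ty": 0.95,"tz": 0,"twist": -0.2},
    {"tx": -0.05,"ty": 0.95,"tz": 0,"twist": -0.2},
    {"tx": -0.05,"ty": 0.95,"tz": 0,"twist": -0.2},
    {"tx": -0.05,"ty": 0.95,"tz": 0,"twist": -0.2},
    {"tx": -0.05,"ty": 0.95,"tz": 0,"twist": -0.2},
    {"tx": -0.05,"ty": 0.95,"tz": 0,"twist": -0.2},
    {"tx": -0.05,"ty": 0.95,"tz": 0,"twist": -0.2},
    {"tx": -0.05,"ty": 0.95,"tz": 0,"twist": -0.2},
    {"tx": -0.05,"ty": 0.95,"tz": 0,"twist": -0.2},
    {"tx": -0.05,"ty": 0.95,"tz": 0,"twist": -0.2},
    {"tx": -0.05,"ty": 0.95,"tz": 0,"twist": -0.2},
    {"tx": -0.05,"ty": 0.95,"tz": 0,"twist": -0.2},
    {"tx": -0.05,"ty": 0.95,"tz": 0,"twist": -0.2},
    {"tx": -0.05,"ty": 0.95,"tz": 0,"twist": -0.2},
    {"tx": -0.05,"ty": 0.3,"tz": 0,"twist": 0},
    {"tx": 0,"ty": 0,"tz": 0,"twist": 0}
  ]
}}

```text
clock: 18.8
eef_pos: [0.515, 0.2111, 0.2614]
tool_rot: [[-0.291, 0.957, -0.003], [0.957, 0.291, -0.001], [-0.0, -0.003, -1.0]]
contact_force: [-0.2, -1.4, 0.4]
width: 0.997
```

```bash
python3 look.py 15
```

```text
18.8 [0.515  0.2111 0.2614] [-0.2318 -1.4223  0.4438] [ 0.1037 -0.1501  0.0427] 93.76114986708197 -1.632134817299475
t -363.55730871195146 lat 198.90560188120864
```

View pics/wf15.png

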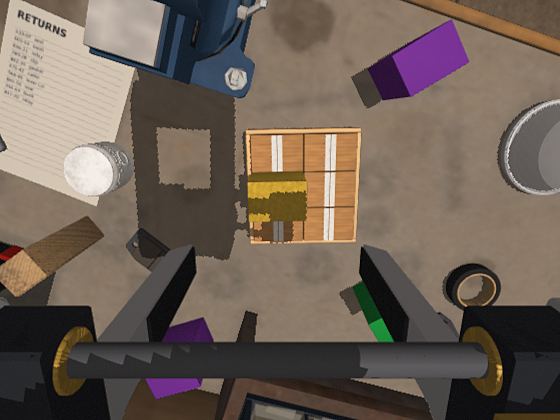

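```bash
python3 - <<'E'
import cv2
im=cv2.imread('pics/wf15.png');cv2.imwrite('pics/wz15.png',cv2.resize(im[120:250,235:370],(623,600),interpolation=cv2.INTER_CUBIC))
E
```

```text
(no output)
```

View pics/wz15.png

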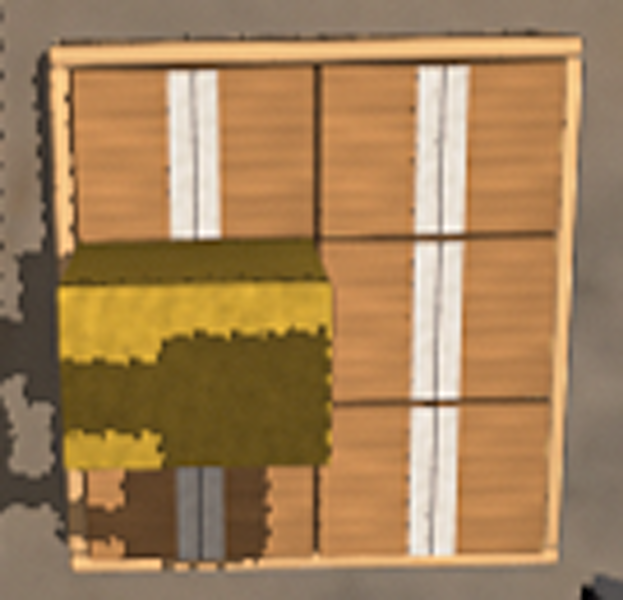

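```bash
python3 - <<'E'
from h import *
np.set_printoptions(precision=4,suppress=True)
w=np.load('w15.npy');i=dict(cams.camera_info('wrist'));i['origin']=w[:3];i['rotation']=w[3:].reshape(3,3)
Z=lambda p:(235+p[0]/4.615,120+p[1]/4.615)
B=[onz('wrist',Z(p),.095,i) for p in [(59,285),(331,281),(331,465),(66,469)]]
C=[onz('wrist',Z(p),.034,i) for p in [(50,46),(582,40),(555,560),(72,570)]]
for n,Q in(('box',B),('crate',C)):
    Q=np.array(Q);print(n,Q.mean(0));e=Q[1]-Q[0]+Q[2]-Q[3];print('yaw',np.degrees(np.arctan2(e[1],e[0])),[np.linalg.norm(Q[k]-Q[k-1]) for k in range(4)])
s=bot.state();print(s['eef_pos'],np.degrees(np.arctan2(s['tool_rot'][1,0],s['tool_rot'][0,0])))
E
```

```text
box [0.5192 0.2134 0.095 ]
yaw 107.76789125483093 [np.float64(0.041925140062545774), np.float64(0.0590338069281657), np.float64(0.0418707746256141), np.float64(0.05946032996652266)]
crate [0.5099 0.2424 0.034 ]
yaw 107.83397641095226 [np.float64(0.13793801058875774), np.float64(0.13084666872300774), np.float64(0.136471711049675), np.float64(0.13039897568677355)]
[0.5156 0.2099 0.2621] 106.78699217738965
```

{"method": "play_rows", "body": {
  "motion": [
    {"tx": 0.14,"ty": 0.12,"tz": -0.5,"twist": 0.17},
    {"tx": 0,"ty": 0,"tz": -0.9,"twist": 0},
    {"tx": 0,"ty": 0,"tz": -0.9,"twist": 0},
    {"tx": 0,"ty": 0,"tz": -0.9,"twist": 0},
    {"tx": 0,"ty": 0,"tz": -0.9,"twist": 0},
    {"tx": 0,"ty": 0,"tz": -0.8,"twist": 0},
    {"tx": 0,"ty": 0,"tz": -0.8,"twist": 0},
    {"tx": 0,"ty": 0,"tz": -0.7,"twist": 0},
    {"tx": 0,"ty": 0,"tz": -0.6,"twist": 0},
    {"tx": 0,"ty": 0,"tz": -0.5,"twist": 0},
    {"tx": 0,"ty": 0,"tz": -0.4,"twist": 0},
    {"tx": 0,"ty": 0,"tz": 0,"twist": 0}
  ],
  "gripper": -1
}}

```text
clock: 20.1
eef_pos: [0.5183, 0.2132, 0.0638]
tool_rot: [[-0.306, 0.952, -0.003], [0.952, 0.306, -0.001], [0.0, -0.003, -1.0]]
contact_force: [0.4, -1.0, -1.2]
width: 1.0
```

{"method": "play_rows", "body": {
  "motion": [
    {"tx": 0,"ty": 0,"tz": 0,"twist": 0},
    {"tx": 0,"ty": 0,"tz": 0,"twist": 0},
    {"tx": 0,"ty": 0,"tz": 0,"twist": 0},
    {"tx": 0,"ty": 0,"tz": 0,"twist": 0},
    {"tx": 0,"ty": 0,"tz": 0,"twist": 0}
  ],
  "gripper": 1,
  "force": 20
}}

```text
clock: 20.6
eef_pos: [0.5202, 0.2132, 0.0661]
tool_rot: [[-0.306, 0.952, 0.002], [0.952, 0.306, -0.001], [-0.002, 0.001, -1.0]]
contact_force: [0.3, -1.0, -0.7]
width: 0.638
```

```bash
python3 look.py 16;python3 -c "
from h import *
import cv2
cv2.imwrite('pics/s16.png',cv2.resize(cams.read_camera('side')[120:240,180:340],(800,600),interpolation=cv2.INTER_CUBIC))"
```

```text
20.6 [0.5202 0.2132 0.0661] [ 0.3411 -0.9887 -0.6674] [-0.008  -0.1147  0.0213] 60.001219743462165 -1.6453290739122584
t -362.22902514453324 lat 204.37416281267693
```

View pics/s16.png

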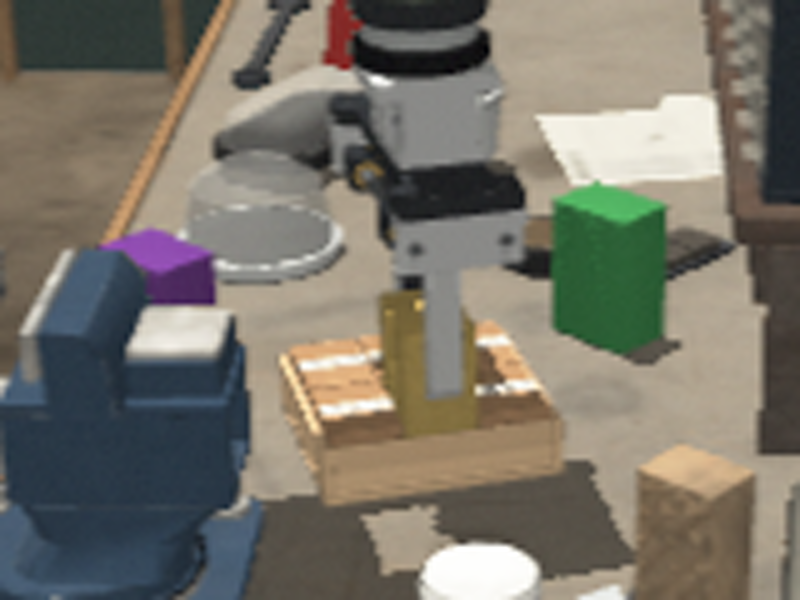

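View pics/wf16.png

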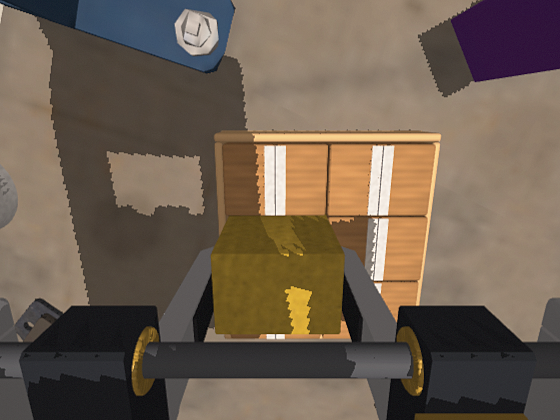

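{"method": "play_rows", "body": {
  "motion": [
    {"tx": 0,"ty": 0,"tz": 0.1,"twist": 0},
    {"tx": 0,"ty": 0,"tz": 0.15,"twist": 0},
    {"tx": 0,"ty": 0,"tz": 0.2,"twist": 0},
    {"tx": 0,"ty": 0,"tz": 0.3,"twist": 0},
    {"tx": 0,"ty": 0,"tz": 0.4,"twist": 0},
    {"tx": 0,"ty": 0,"tz": 0.5,"twist": 0},
    {"tx": 0,"ty": 0,"tz": 0.7,"twist": 0},
    {"tx": 0,"ty": 0,"tz": 0.9,"twist": 0},
    {"tx": 0,"ty": 0,"tz": 0.9,"twist": 0},
    {"tx": 0,"ty": 0,"tz": 0.9,"twist": 0},
    {"tx": 0,"ty": 0,"tz": 0.9,"twist": 0},
    {"tx": 0,"ty": 0,"tz": 0.9,"twist": 0},
    {"tx": 0,"ty": 0,"tz": 0.5,"twist": 0},
    {"tx": 0,"ty": 0,"tz": 0,"twist": 0}
  ],
  "gripper": 1,
  "force": 25
}}

```text
clock: 22.15
eef_pos: [0.5205, 0.2148, 0.2521]
tool_rot: [[-0.306, 0.952, 0.005], [0.952, 0.306, 0.002], [0.001, 0.005, -1.0]]
contact_force: [-0.8, 0.1, -0.6]
width: 0.636
```

```bash
python3 look.py 17
```

```text
22.15 [0.5205 0.2148 0.2521] [-0.7671  0.1468 -0.5746] [ 0.0923 -0.0954  0.0014] 59.79890593879102 -1.6452373189860625
t -363.3359357118535 lat 205.54949071622656
```

View pics/wf17.png

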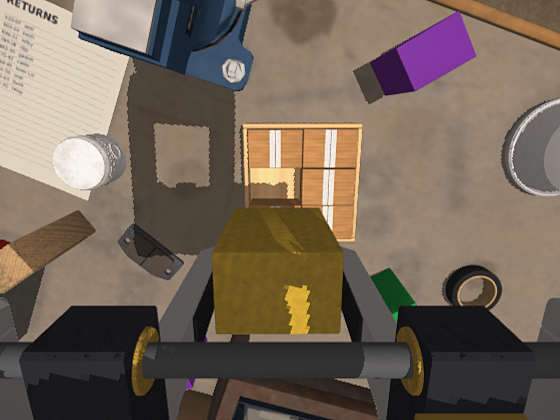

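{"method": "play_rows", "body": {
  "motion": [
    {"tx": 0.04,"ty": -0.5,"tz": 0.1,"twist": -0.5},
    {"tx": 0.04,"ty": -0.9,"tz": 0.1,"twist": -0.72},
    {"tx": 0.04,"ty": -0.9,"tz": 0,"twist": -0.72},
    {"tx": 0.04,"ty": -0.9,"tz": 0,"twist": -0.72},
    {"tx": 0.04,"ty": -0.9,"tz": 0,"twist": -0.72},
    {"tx": 0.04,"ty": -0.9,"tz": 0,"twist": -0.72},
    {"tx": 0.04,"ty": -0.9,"tz": 0,"twist": -0.72},
    {"tx": 0.04,"ty": -0.9,"tz": 0,"twist": -0.72},
    {"tx": 0.04,"ty": -0.9,"tz": 0,"twist": -0.72},
    {"tx": 0.04,"ty": -0.9,"tz": 0,"twist": -0.72},
    {"tx": 0.04,"ty": -0.9,"tz": 0,"twist": -0.72},
    {"tx": 0.04,"ty": -0.9,"tz": 0,"twist": -0.72},
    {"tx": 0.04,"ty": -0.9,"tz": 0,"twist": -0.72},
    {"tx": 0.04,"ty": -0.9,"tz": 0,"twist": -0.72},
    {"tx": 0.04,"ty": -0.9,"tz": 0,"twist": -0.72},
    {"tx": 0.04,"ty": -0.9,"tz": 0,"twist": -0.72},
    {"tx": 0.03,"ty": -0.9,"tz": 0,"twist": -0.72},
    {"tx": 0,"ty": -0.3,"tz": 0,"twist": -0.05},
    {"tx": 0,"ty": 0,"tz": 0,"twist": 0}
  ]
}}

```text
clock: 24.15
eef_pos: [0.5353, -0.1672, 0.2531]
tool_rot: [[0.816, 0.577, -0.002], [0.577, -0.816, 0.001], [-0.001, -0.002, -1.0]]
contact_force: [0.1, 0.2, -0.9]
width: 0.636
```

```bash
python3 look.py 18; python3 -c "
from h import *
s=bot.state();print(s['tool_rot'])"
```

```text
24.15 [ 0.5353 -0.1672  0.2531] [ 0.1153  0.2292 -0.8596] [-0.0005 -0.1624  0.0359] 59.81110180467552 -1.0728268704604709
t -43.45825237283744 lat -3.5653644072159825
[[ 8.15164009e-01  5.79228929e-01 -1.21941469e-03]
 [ 5.79230148e-01 -8.15163108e-01  1.24256692e-03]
 [-2.74291161e-04 -1.71921758e-03 -9.99998485e-01]]
```

View pics/l18.png

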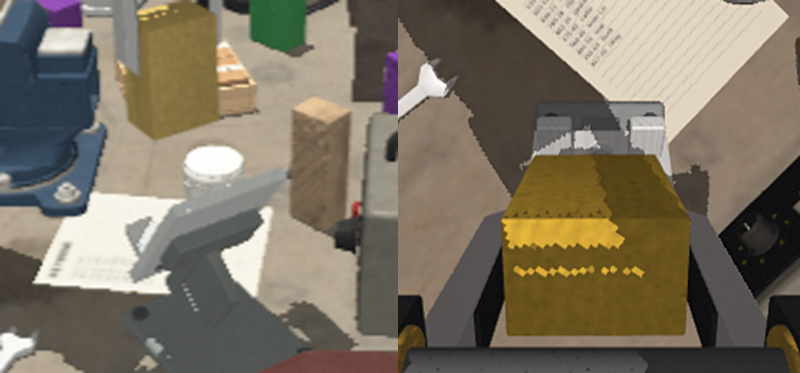

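View pics/wf18.png

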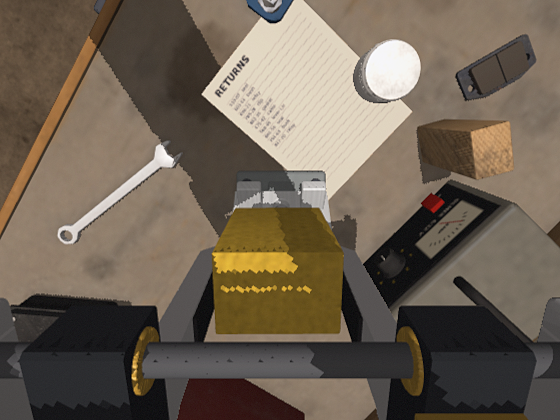

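```bash
python3 -c "
import cv2
im=cv2.imread('pics/wf18.png');cv2.imwrite('pics/wz18.png',cv2.resize(im[160:270,200:360],(800,550),interpolation=cv2.INTER_CUBIC))"
```

```text
(no output)
```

View pics/wz18.png

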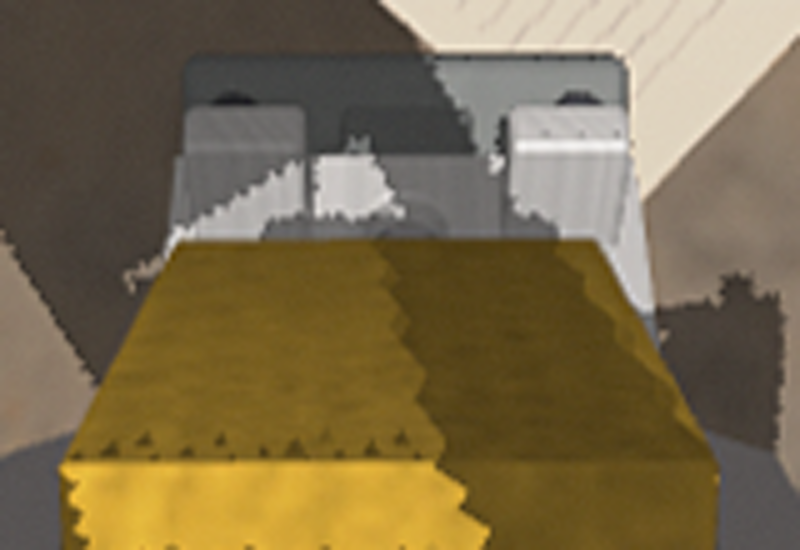

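{"method": "play_rows", "body": {
  "motion": [
    {"tx": 0.1,"ty": -0.03,"tz": -0.4,"twist": 0},
    {"tx": 0.11,"ty": -0.04,"tz": -0.7,"twist": 0},
    {"tx": 0,"ty": 0,"tz": -0.7,"twist": 0},
    {"tx": 0,"ty": 0,"tz": -0.6,"twist": 0},
    {"tx": 0,"ty": 0,"tz": -0.5,"twist": 0},
    {"tx": 0,"ty": 0,"tz": -0.4,"twist": 0},
    {"tx": 0,"ty": 0,"tz": -0.24,"twist": 0},
    {"tx": 0,"ty": 0,"tz": 0,"twist": 0},
    {"tx": 0,"ty": 0,"tz": 0,"twist": 0}
  ]
}}

```text
clock: 25.15
eef_pos: [0.5418, -0.1683, 0.1662]
tool_rot: [[0.815, 0.579, 0.001], [0.579, -0.815, -0.0], [0.0, 0.001, -1.0]]
contact_force: [0.0, -0.5, -1.6]
width: 0.633
```

```bash
python3 look.py 19
```

```text
25.15 [ 0.5418 -0.1683  0.1662] [ 0.0232 -0.488  -1.5541] [-0.0476 -0.1206 -0.0146] 59.53242605921921 -1.0711436407724853
t -38.84463687537763 lat 1.1109356024299681
```

View pics/l19.png

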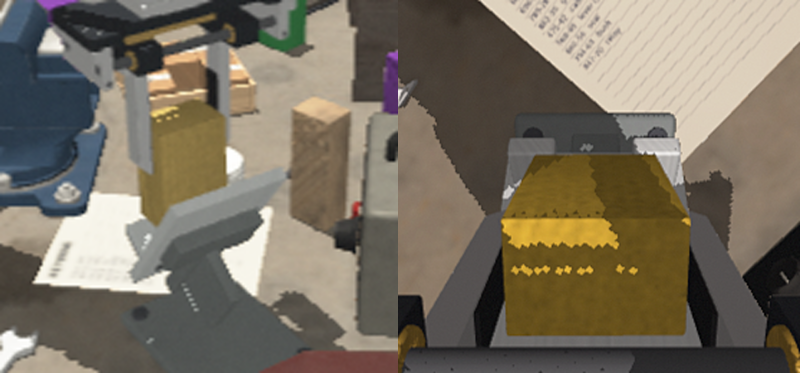

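{"method": "play_rows", "body": {
  "motion": [
    {"tx": 0.05,"ty": -0.06,"tz": -0.15,"twist": 0},
    {"tx": 0.09,"ty": -0.13,"tz": -0.07,"twist": 0},
    {"tx": 0.09,"ty": -0.13,"tz": -0.07,"twist": 0},
    {"tx": 0.1,"ty": -0.14,"tz": -0.1,"twist": 0},
    {"tx": 0.1,"ty": -0.15,"tz": -0.1,"twist": 0},
    {"tx": 0,"ty": 0,"tz": 0,"twist": 0}
  ],
  "force": 7
}}

```text
clock: 25.85
eef_pos: [0.5527, -0.1843, 0.153]
tool_rot: [[0.816, 0.579, 0.001], [0.579, -0.816, -0.001], [0.0, 0.001, -1.0]]
contact_force: [0.6, -0.6, 0.4]
width: 0.638
```

```bash
python3 look.py 20
```

```text
25.85 [ 0.5527 -0.1843  0.153 ] [ 0.5942 -0.6034  0.4342] [-0.0223 -0.2526 -0.0064] 59.93485257445837 -1.086814907617015
t -19.475465358850705 lat 0.765607232505958
```

View pics/l20.png

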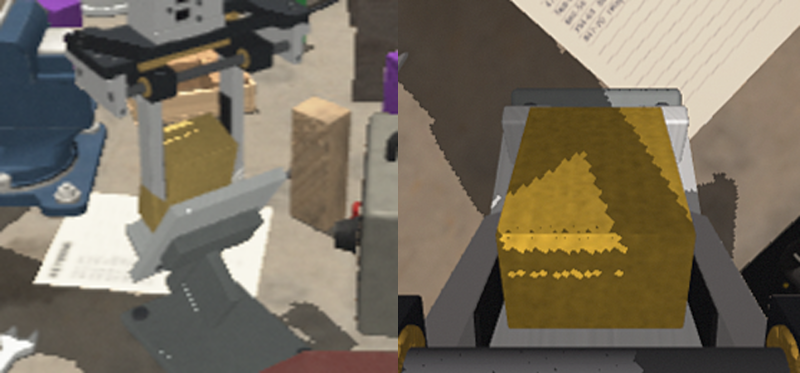

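Pivoting as intended (box leaning back about 20°). Continue to the end of the path.

{"method": "play_rows", "body": {
  "motion": [
    {"tx": 0.1,"ty": -0.14,"tz": -0.11,"twist": 0},
    {"tx": 0.1,"ty": -0.15,"tz": -0.13,"twist": 0},
    {"tx": 0.05,"ty": -0.07,"tz": -0.08,"twist": 0},
    {"tx": 0.05,"ty": -0.08,"tz": -0.08,"twist": 0},
    {"tx": 0,"ty": 0,"tz": 0,"twist": 0}
  ],
  "force": 5
}}

```text
clock: 26.45
eef_pos: [0.56, -0.1948, 0.1431]
tool_rot: [[0.815, 0.579, 0.0], [0.579, -0.815, -0.0], [0.0, 0.001, -1.0]]
contact_force: [0.5, -1.3, 0.4]
width: 0.641
```

```bash
python3 look.py 21
```

```text
26.45 [ 0.56   -0.1948  0.1431] [ 0.4618 -1.2743  0.4032] [-0.1052 -0.2754  0.0105] 60.28697012246895 -1.0976975551563364
t -6.748516861179627 lat 0.5712324649746426
```

View pics/l21.png

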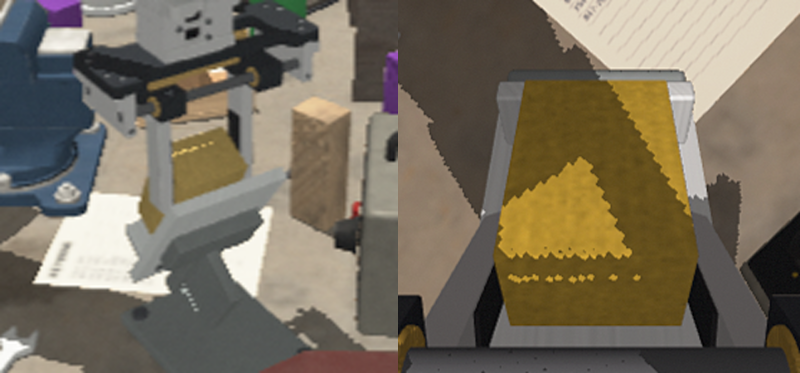

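{"method": "play_rows", "body": {
  "motion": [
    {"tx": 0.06,"ty": -0.08,"tz": -0.07,"twist": 0},
    {"tx": 0.04,"ty": -0.06,"tz": -0.03,"twist": 0},
    {"tx": 0,"ty": 0,"tz": 0,"twist": 0},
    {"tx": 0,"ty": 0,"tz": 0,"twist": 0}
  ]
}}

```text
clock: 26.95
eef_pos: [0.5617, -0.1973, 0.1405]
tool_rot: [[0.815, 0.579, -0.001], [0.579, -0.815, 0.001], [-0.0, -0.001, -1.0]]
contact_force: [0.1, 0.4, 0.1]
width: 0.641
```

```bash
python3 look.py 22;python3 -c "
import cv2
im=cv2.imread('pics/wf22.png');cv2.imwrite('pics/wz22.png',cv2.resize(im[130:350,190:370],(655,800),interpolation=cv2.INTER_CUBIC)[:600])"
```

```text
26.95 [ 0.5617 -0.1973  0.1405] [0.0778 0.3993 0.0673] [ 0.2538 -0.0236 -0.0108] 60.22708616549672 -1.1009596306549918
t -3.6225032029914517 lat 0.529169695305987
```

View pics/wz22.png

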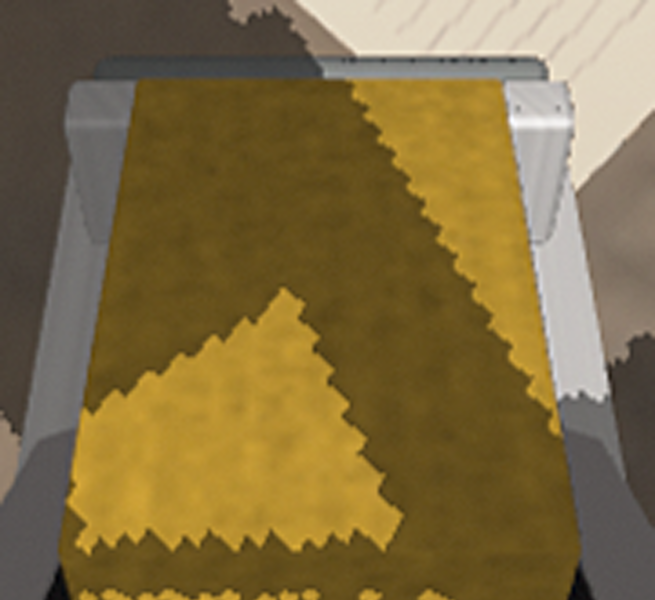

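{"method": "play_rows", "body": {
  "motion": [
    {"tx": 0,"ty": 0,"tz": 0,"twist": 0},
    {"tx": 0,"ty": 0,"tz": 0,"twist": 0},
    {"tx": 0,"ty": 0,"tz": 0,"twist": 0},
    {"tx": -0.05,"ty": 0.07,"tz": 0.2,"twist": 0},
    {"tx": 0,"ty": 0,"tz": 0.5,"twist": 0},
    {"tx": 0,"ty": 0,"tz": 0.8,"twist": 0},
    {"tx": 0,"ty": 0,"tz": 0.9,"twist": 0},
    {"tx": 0,"ty": 0,"tz": 0.9,"twist": 0},
    {"tx": -0.4,"ty": 0.5,"tz": 0.9,"twist": 0},
    {"tx": -0.4,"ty": 0.5,"tz": 0.5,"twist": 0},
    {"tx": 0,"ty": 0,"tz": 0,"twist": 0}
  ],
  "gripper": -0.7
}}

```text
clock: 28.15
eef_pos: [0.5422, -0.1711, 0.2627]
tool_rot: [[0.815, 0.58, 0.007], [0.58, -0.815, -0.003], [0.004, 0.006, -1.0]]
contact_force: [-0.3, -0.7, 0.7]
width: 0.851
```

```bash
python3 look.py 23; python3 -c "
from h import *
import cv2
im=cams.read_camera('side');cv2.imwrite('pics/s23f.png',im);cv2.imwrite('pics/s23.png',cv2.resize(im[130:310,190:430],(800,600),interpolation=cv2.INTER_CUBIC))
im=cams.read_camera('top');cv2.imwrite('pics/t23.png',im)
im=cv2.imread('pics/wf23.png');cv2.imwrite('pics/wz23.png',cv2.resize(im[110:330,170:390],(600,600),interpolation=cv2.INTER_CUBIC))
"
```

```text
28.15 [ 0.5422 -0.1711  0.2627] [-0.2902 -0.7395  0.6714] [ 0.0026 -0.1228  0.0402] 79.99122031176883 -1.0763249256476133
t -36.35142352071452 lat -0.1680264725775529
```

View pics/s23.png

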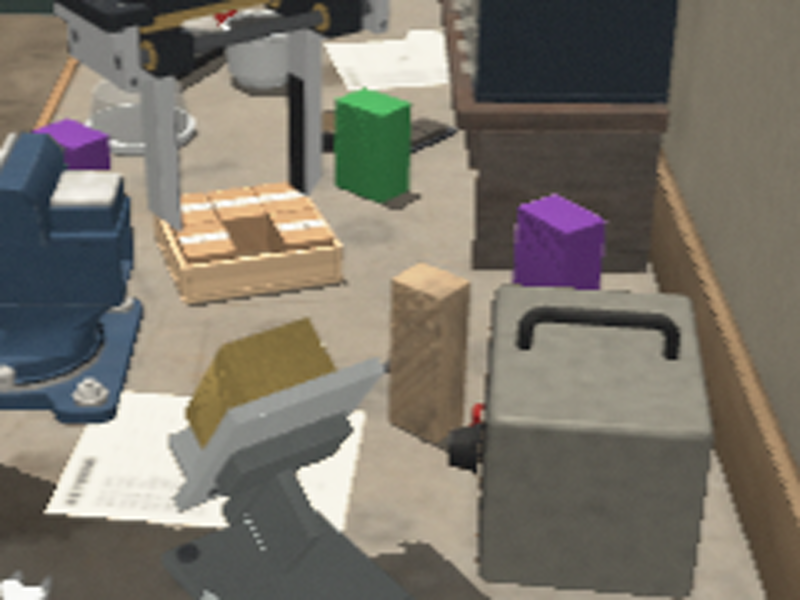

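View pics/wz23.png

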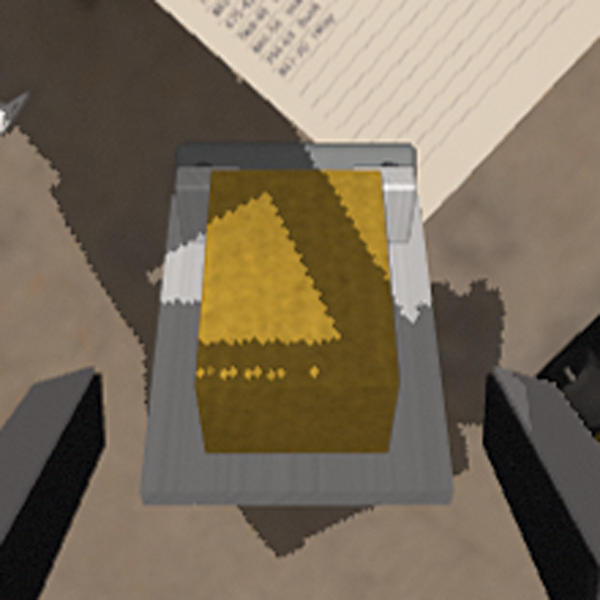

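View pics/t23.png

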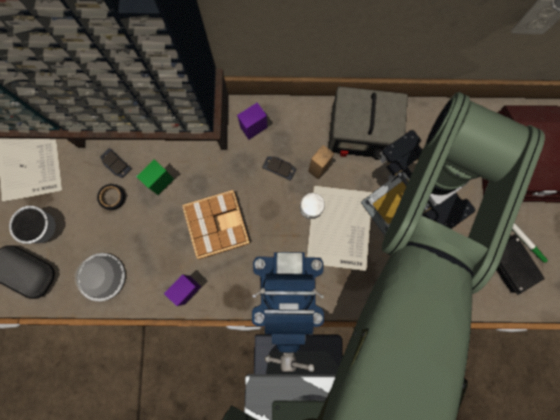

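```bash
python3 - <<'E'
from h import *
import cv2
w=np.load('w23.npy');i=dict(cams.camera_info('wrist'));i['origin']=w[:3];i['rotation']=w[3:].reshape(3,3)
O,R=bed();s=cv2.imread('pics/s23f.png');o=cv2.imread('pics/side0.png');wr=cv2.imread('pics/wf23.png')
pts=[(x,y,z,(0,0,255)) for x in(-10,-52) for y in(-30,30) for z in(-38,52)]+[(x,y,65,(0,255,0)) for x in (0,-10) for y in(-50,50)]
def f(im,n,info,x0,y0,k):
    im=cv2.resize(im,None,fx=k,fy=k,interpolation=cv2.INTER_CUBIC)
    for x,y,z,c in pts:
        q=proj(n,O+R@np.array([x,y,z])/1000,info);cv2.circle(im,tuple(int(v*k+k/2) for v in q),4,c,1)
    return im[y0*k:y0*k+400,x0*k:x0*k+400]
A=f(wr,'wrist',i,190,150,2);g=lambda x:cv2.resize(x[225:305,235:315],(400,400),interpolation=cv2.INTER_CUBIC)
cv2.imwrite('pics/v24.png',np.hstack([f(wr,'wrist',i,210,160,3)[:400,:400],f(s,'side',None,235,215,5)]))
cv2.imwrite('pics/s24.png',np.hstack([g(o),g(s)]))
E
```

```text
(no output)
```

View pics/v24.png

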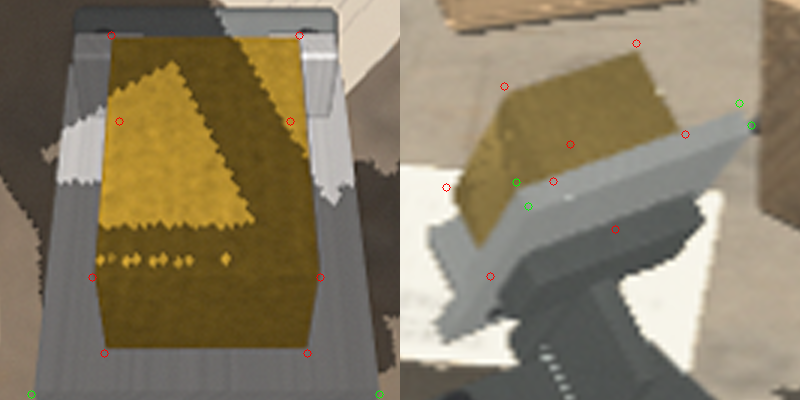

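View pics/s24.png

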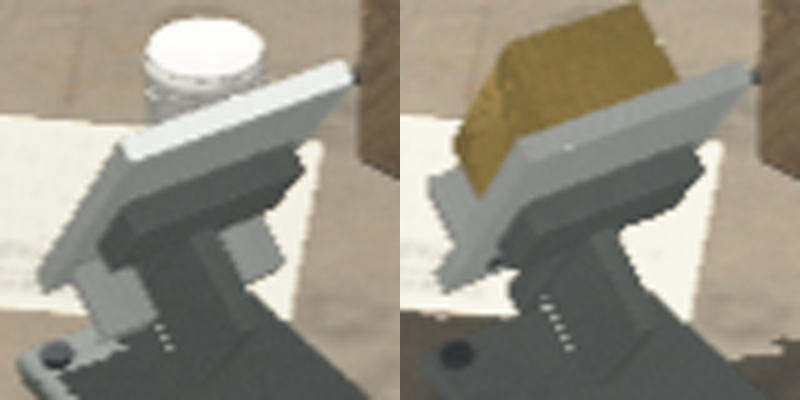

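```bash
python3 -c "
from cell import bot
print(bot.state()['clock'],bot.close_job())"
```

```text
the job is handed in; nothing more can be done
28.35 None
```

I turned the plate round so its lugs face out and re-seated it on both pins with the same edge up. Then I pulled the tall box from the crate and left it standing on the two lugs. I handed the job in at 28.35 s of the 72 s allowed, with the gripper open and well clear of everything.

- **Plate:** I tipped it upright off the pins, turned it 180° in the air and rocked it back onto the pins. I then pressed it home with the closed fingertips at about 13 N. Its corners in the side picture matched the starting picture to about 1 mm.
- **Box:** I gripped it loosely across its 60 mm width so it could pivot to the plate's lean as I lowered it. In the last wrist picture every visible box and plate corner lay within about 1 mm of where a seated plate and a flush box should be. The box looked centred to within 1 mm.
- **Other items:** The five cartons were still in the crate. The wooden block, piston and brake pad looked unmoved in the last side and top pictures. I checked those by eye only.
- **Disagreement:** In the side view all the predicted points sit about 1.5 pixels (roughly 3 mm) off what the picture shows. The plate showed the same offset before anything moved, so I took it as a calibration error. I did not measure directly how far each pin goes into its hole.

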